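Load the die-insert carrier and index it to the gauging station

ROBOT

A 6-joint arm with a two-finger parallel gripper is mounted at the origin on the work surface. World frame = base frame: x ahead of the robot, y to its left, z up, the work surface at z = 0. Lengths are in m, angles in rad, forces in N, time in s.
With the tool pointing down it reaches from about 0.375 to 0.825 m from the base axis. Payload 5.5 kg.
Tool frame: the origin (TCP) lies at the very end of the fingers, on their centre line; the grasp point (between the pads) lies 19 mm behind it (arm.grip_point_offset is the distance from the TCP to the grasp point, in m); z points along the fingers, y is the line along which they close (so a half turn about z gives the same grasp; the last joint's range is limited). The gripper opens to 85 mm and grips with 20 to 120 N. Pads are 22 mm wide; open, the fingers measure 114 mm over their backs; the gripper's body (76 mm by 85 mm) begins 54 mm behind the grasp point. The pads swing forward as they close: fully open they stand 13 mm farther back than shut.
Start: joints at [1.109, 0.314, -0.047, 1.21, 0, 1.571], TCP at [0.267, 0.537, 0.231] pointing down, gripper open.
Joint ranges: [-2.67, 2.67], [-0.69, 1.73], [-1.03, 1.25], [-2.08, 2.16], [-1.42, 1.45], [-3.14, 3.14]. Speed limits (rad/s): [2.39, 2.39, 3.01, 3.14, 3.14, 3.14].

INTERFACE

Orientations are given as a rotation vector (axis times angle).
In Python, from cell import arm, imaging, job, finder gives the robot as it stands.
- The arm moves only by the tool arm_command, never from a script. Its argument "increments" is a list that holds one entry, the list of rows, each a list of 7 numbers: the turn, a rotation vector about the tool's x, y, z scaled (see below), then the shift along the tool's x, y, z scaled (see below), then the closure, from -1 (fully open) to 1 (shut). In form: [[[rx, ry, rz, tx, ty, tz, jaw], ...]]. A call has 1 to 20 rows; each row shifts and turns the commanded pose from where the row before left it, along the tool's axes as they then stand; what a row does not reach is not made up. The controller multiplies each number of a shift by 0.3 m and each number of a turn by 0.08 rad. A row lasts 1/12 s, in which the tool goes at most 41.7 mm and 7.16 degrees, less where a joint would pass 70% of its speed; a pose out of reach is approached as far as the arm can. A call with a number of a shift or a turn outside -1 to 1 is refused whole. A call with a gripper value outside its range is refused whole. The fingers move at their own pace and stop on an object; "newtons" is the grip in N (left out, the last holds). Time passes only in rows, so rows that do not move let the fingers close. It gives the time, the measured TCP pose, the force, the opening and the grip force at its end, in the units of the state.
- arm.observe(): the state, without advancing time (a new reading comes with each control period).
- imaging.grab_frame(name): name is "side" or "top"; returns (picture, depth): 400x640x3 uint8, blue, green, red; 400x640 float32, m along the optical axis (not along the pixel's ray), 0 where there is no reading.
- imaging.calibration(name): a dict with "mtx" (3x3 intrinsics, pixels), "rvec" (rotation vector, rad) and "tvec" (3), from world to camera coordinates, as OpenCV has them. Camera axes: x right, y down, z forward; pixel columns grow to the right and rows downward; lengths in m; the calibration is good to about 2 mm. A picture is of the moment at which its call begins. calibration takes no time and is no camera call.
- job.job_done(): hands the job in; it is judged then, once.
Trained networks look in the newest picture that a camera, given by its name, has taken for a name from the list of things; names that differ only in an ending like _2 or _b are one class to them, and where a whole thing is asked for, a point or a joint stands for the part that bears it (a point fixed in the world has none). Each returns a list of dicts, best first, with "confidence" (0 to 1); they miss things now and then, are a little off and sometimes report something else, mostly with a low value. They report only what shows in the picture. A call takes as long as a camera call. They do not tell look-alikes from the thing itself.
- finder.find_in(target, camera): "pixel" ([column, row] in pixels, amid what is visible of it).
- finder.outline_of(target, camera): "region" (400x640 bool, what is visible of it) and "pixel" ([column, row] in pixels, amid what is visible of it).
The state is a dict: "time": time; "q": joint angles; "qvel": joint speeds; "joint_efforts": joint torques, N m; "position": TCP position; "eef_rot": TCP orientation; "contact_force": force on the tool from outside, world axes, zero at the start; "torque": the same for the moment, N m; "finger_gap": finger opening in m; "gripper_force": force on a finger pad.
Only numpy, scipy, OpenCV 4.12 (cv2) and the standard library are available. Lean on these libraries where they do the work, as an engineer would, in place of code of your own. Each camera call takes 0.05 s, during which the arm holds its last target. There are 200 camera calls.

TASK

Get the die inserts to the gauging station: lift the orange stop bar off the slideway and lay it flat in the grey tray, and stand every steel insert upright, flat on the bed of the blue carrier, while the carrier is still waiting at the loading end. Only then push the loaded carrier along its slide until it clicks into the station marked green. Also put the red scraper away, its blade slid fully home under the pale grey cover of the black dock, and do not disturb the die set, the loupe or the bottle.

Things in the scene. Friction and masses are not known exactly. Their poses are not given: they have to be found in the camera images.
- carrier (a joint): blue carrier's position on its slide, m: 0 at the loading end (robot's left), growing along the rail's -y (to the robot's right). Starts at 0 to 0.035. At 0.210, between the green stripes on the rail base, a spring-ball detent (the gauging station) pulls it in over the last 3 mm; entering or leaving takes about 10 N, plain sliding 3 N. End stop at 0.262. It cannot be lifted off.
- rail: fixed steel slideway, 100 mm wide (x), 500 mm long (y, from -255 to +245 mm), origin at its underside, base plate 12 mm thick, two guide rails 14 mm wide at x = -30 and +30 mm, their tops 26 mm above the bench. Its y axis is the slide direction; the carrier's centre is at y = 0.13 - joint value.
- carrier_bed (a point): centre of the carrier's bed, 36 mm above the bench, axes as the rail. Inside 76 (x) by 195 mm (y from -98.5 to +96.5), lip 8 mm high, 4 mm thick. At its +y end a yellow upright push plate, 60 mm wide, 6 mm thick, reaches 42 mm above the bed. Four inserts fit in one row along y, long sides along x, about 48 mm apart.
- push_face (a point): centre of the outer (+y) face of the yellow push plate, 25 mm above the bed: push here along the rail's -y.
- bar: loose orange stop bar 150 x 26 x 24 mm (x, y, z), 0.45 kg, origin at the centre of its underside; at the start it lies across the guide rails ahead of the carrier, 26 mm above the bench.
- bar_tray_in (a point): centre of the inner floor (4 mm above the bench) of the fixed grey tray, 200 (x) by 100 (y) mm outside, walls 4 mm thick reaching 14 mm above the bench; axes along the tray.
- insert1: steel die insert (two to four of the four are present; None from the start means absent): foot 64 x 40 x 18 mm (x, y, z) with a brass tang on top at the centre, 22 (x) x 20 (y) mm, from 18 to 52 mm above the underside; about 0.3 kg; origin at the centre of the foot's underside, z up.
- insert2: steel die insert (two to four of the four are present; None from the start means absent): foot 64 x 40 x 18 mm (x, y, z) with a brass tang on top at the centre, 22 (x) x 20 (y) mm, from 18 to 52 mm above the underside; about 0.3 kg; origin at the centre of the foot's underside, z up.
- insert3: steel die insert (two to four of the four are present; None from the start means absent): foot 64 x 40 x 18 mm (x, y, z) with a brass tang on top at the centre, 22 (x) x 20 (y) mm, from 18 to 52 mm above the underside; about 0.3 kg; origin at the centre of the foot's underside, z up.
- insert4: steel die insert (two to four of the four are present; None from the start means absent): foot 64 x 40 x 18 mm (x, y, z) with a brass tang on top at the centre, 22 (x) x 20 (y) mm, from 18 to 52 mm above the underside; about 0.3 kg; origin at the centre of the foot's underside, z up.
- scraper: flat scraper, 0.15 kg: red handle 95 x 22 x 26 mm (x from -47.5 to +47.5 mm), steel blade 44 mm wide, 3 mm thick, flush with the handle's underside, pointing to +x, its edge at x = 122.5 mm. Origin on the underside below the middle of the handle; centre of mass about 15 mm ahead of it.
- scraper_tip (a point): middle of the blade's edge on its underside, 122.5 mm ahead of the scraper's origin.
- dock: fixed black scraper dock, base plate 200 (x) x 72 (y) x 6 mm, origin at the underside centre. At its +x end a pale grey cover makes a slot 52 mm wide, 10 mm high (6 to 16 mm above the bench, cover top at 22 mm) from x = 30 mm (mouth, facing -x) to the end wall at x = 92 mm. The handle rests on the base plate in front of the cover.
- dock_mouth (a point): middle of the slot mouth, on the slot floor; axes as the dock (+x is into the slot).
- dock_end (a point): middle of the slot's end wall, on the slot floor: the blade's edge comes here when fully home.
- dieset: heavy die set with two plates and pillars, 90 x 84 x 123 mm, 3 kg, beyond the slideway; leave alone. Origin at underside.
- loupe: black loupe standing upright, 40 mm diameter, 50 mm high, beyond the slideway; leave alone. Origin at underside.
- ink: blue marking-ink bottle, 44 mm diameter, 100 mm high, beyond the slideway; leave alone. Origin at underside.
Things that resemble listed ones, but are neither listed nor needed, are in the scene too. Several things look just like the dock: the one meant starts farthest to the robot's right. Of the things that look like the scraper, the smaller one is meant.

How it is judged:
On the way, in this order (a step that is already met when the one before it is completed fails the run):
1. The stop bar lies in the grey tray and all inserts present stand on the carrier, let go, while the carrier is still at the loading end (joint below 0.08) (x of bar in the frame of bar_tray_in between -0.03 and 0.03 m and y of bar in the frame of bar_tray_in between -0.036 and 0.036 m and z of bar in the frame of bar_tray_in between -0.004 and 0.006 m and x of insert1 in the frame of carrier_bed between -0.022 and 0.022 m and y of insert1 in the frame of carrier_bed between -0.085 and 0.085 m and z of insert1 in the frame of carrier_bed between -0.004 and 0.005 m and angle between each of insert1, insert2, insert3, insert4's own z axis and vertical below 0.1 rad and x of insert2 in the frame of carrier_bed between -0.022 and 0.022 m and y of insert2 in the frame of carrier_bed between -0.085 and 0.085 m and z of insert2 in the frame of carrier_bed between -0.004 and 0.005 m and x of insert3 in the frame of carrier_bed between -0.022 and 0.022 m and y of insert3 in the frame of carrier_bed between -0.085 and 0.085 m and z of insert3 in the frame of carrier_bed between -0.004 and 0.005 m and x of insert4 in the frame of carrier_bed between -0.022 and 0.022 m and y of insert4 in the frame of carrier_bed between -0.085 and 0.085 m and z of insert4 in the frame of carrier_bed between -0.004 and 0.005 m and contact force between the fingers and insert1 below 0.1 N and contact force between the fingers and insert2 below 0.1 N and contact force between the fingers and insert3 below 0.1 N and contact force between the fingers and insert4 below 0.1 N and contact force between the fingers and bar below 0.1 N and value of joint carrier below 0.08 m), for 0.2 s.
2. The loaded carrier is in the detent of the gauging station (x of insert1 in the frame of carrier_bed between -0.022 and 0.022 m and y of insert1 in the frame of carrier_bed between -0.085 and 0.085 m and z of insert1 in the frame of carrier_bed between -0.004 and 0.005 m and angle between each of insert1, insert2, insert3, insert4's own z axis and vertical below 0.1 rad and x of insert2 in the frame of carrier_bed between -0.022 and 0.022 m and y of insert2 in the frame of carrier_bed between -0.085 and 0.085 m and z of insert2 in the frame of carrier_bed between -0.004 and 0.005 m and x of insert3 in the frame of carrier_bed between -0.022 and 0.022 m and y of insert3 in the frame of carrier_bed between -0.085 and 0.085 m and z of insert3 in the frame of carrier_bed between -0.004 and 0.005 m and x of insert4 in the frame of carrier_bed between -0.022 and 0.022 m and y of insert4 in the frame of carrier_bed between -0.085 and 0.085 m and z of insert4 in the frame of carrier_bed between -0.004 and 0.005 m and value of joint carrier between 0.206 and 0.214 m), for 0.2 s.
At the end, for the whole second after the job is handed in: Carrier in the detent (joint 0.206 to 0.214); every insert upright, flat on the bed (within 5 mm, 0.1 rad); bar flat on the floor of the grey tray; scraper in the dock, blade edge within 12 mm of the slot end, lined up within 0.15 rad; all at rest (all of step 2 and x of bar in the frame of bar_tray_in between -0.03 and 0.03 m and y of bar in the frame of bar_tray_in between -0.036 and 0.036 m and z of bar in the frame of bar_tray_in between -0.004 and 0.006 m and x of scraper_tip in the frame of dock_end between -0.012 and 0.004 m and y of scraper_tip in the frame of dock_end between -0.012 and 0.012 m and z of scraper_tip in the frame of dock_end between -0.004 and 0.009 m and angle between the x axis of scraper and the x axis of dock, either way round below 0.15 rad and angle between scraper's own z axis and vertical below 0.12 rad and linear speed of each of insert1, insert2, insert3, insert4, bar, scraper below 0.02 m/s and velocity of joint carrier between -0.01 and 0.01 m/s); the robot touches nothing.
It fails at once if The die set is disturbed (moved more than 40 mm) (distance of dieset from where it was at the start of the episode above 0.04 m).
It fails at once if The loupe is disturbed (moved more than 40 mm) (distance of loupe from where it was at the start of the episode above 0.04 m).
It fails at once if The ink bottle is disturbed (moved more than 40 mm) (distance of ink from where it was at the start of the episode above 0.04 m).
Of insert1, insert2, insert3, insert4 only 2 to 4 are there at a start; the rules pass over those that are not, and their reading is None.
At some moment in a run one of insert1, insert2, insert3, insert4, scraper may be knocked a few centimetres aside while the robot is not near it.
Once in a run the grip may slacken for a moment while it holds something.
It also fails if it takes over 210 s, if anything falls off the work surface, if the arm or the gripper's body presses on something with over 40 N, if the wrist force passes 120 N, or if a joint passes its speed limit or range.

## Working session

There is one attempt and no reset: what is moved stays moved. The work goes in short steps, Python scripts to look and compute and a tool call to move; the robot and the scene stay as the last step left them, time stands still between calls to the robot, and variables do not carry over. Pictures are saved under pics/ and viewed, at most 14 in all, crops included, and the job is handed in when it is done.

Besides the shell and the picture viewer there is one more tool, called after "Emit:" as name(argument=value, ...), one argument or row to a line, values as JSON. arm_command: Moves the arm, as the interface text tells. Its arguments: {"type":"object","properties":{"increments":{"type":"array"},"newtons":{"type":"number"}},"required":["increments"]}

```bash
ls; mkdir -p pics; cat > h.py <<'E'
import numpy as np, cv2
from cell import arm, imaging, job, finder
def cal(n):
    c=imaging.calibration(n); R=cv2.Rodrigues(np.array(c["rvec"],float))[0]
    return np.array(c["mtx"],float),R,np.array(c["tvec"],float).reshape(3)
def cloud(n,d):
    K,R,t=cal(n); v,u=np.mgrid[0:d.shape[0],0:d.shape[1]]
    p=np.stack([(u-K[0,2])/K[0,0]*d,(v-K[1,2])/K[1,1]*d,d],-1)
    w=(p-t)@R; w[d<=0]=np.nan; return w
def proj(n,P):
    K,R,t=cal(n); q=(np.atleast_2d(P)@R.T+t)@K.T; return q[:,:2]/q[:,2:]
E
python3 - <<'E'
from h import *
s=arm.observe(); print({k:np.round(v,3) for k,v in s.items()})
for n in("top","side"):
    im,d=imaging.grab_frame(n); cv2.imwrite(f"pics/{n}0.png",im); np.save(f"pics/{n}0.npy",d)
    K,R,t=cal(n); print(n,K.round(1).tolist(),(-R.T@t).round(3),R.round(2).tolist())
    for k in["carrier","bar","bar_tray_in","insert1","scraper","dock","rail","dieset","loupe","ink"]:
        try: print(k,[(np.round(f["pixel"]).astype(int).tolist(),round(f["confidence"],2)) for f in finder.find_in(k,n)])
        except Exception as e: print(k,repr(e)[:100])
E
```

```text
pics
{'time': np.float64(0.0), 'q': array([ 1.109,  0.314, -0.048,  1.21 ,  0.   ,  1.571]), 'qvel': array([-0.002,  0.001,  0.   ,  0.   ,  0.   ,  0.   ]), 'joint_efforts': array([ 2.0000e-03, -5.3959e+01,  3.3975e+01,  1.9000e-02, -0.0000e+00,
       -0.0000e+00]), 'position': array([0.267, 0.537, 0.23 ]), 'eef_rot': array([-7.190e-01, -3.058e+00,  3.000e-03]), 'contact_force': array([ 0.87 , -0.317, -0.334]), 'torque': array([ 0.026, -0.005, -0.037]), 'gripper_force': np.float64(0.0), 'finger_gap': np.float64(0.086)}
top [[476.8, 0.0, 320.7], [0.0, 476.8, 194.8], [0.0, 0.0, 1.0]] [ 0.372 -0.044  1.391] [[-0.03, -1.0, -0.01], [-1.0, 0.03, -0.09], [0.09, 0.01, -1.0]]
carrier [([251, 151], 0.96)]
bar [([341, 155], 0.79)]
bar_tray_in [([169, 194], 0.82)]
insert1 [([298, 210], 0.58)]
scraper [([398, 214], 0.7), ([185, 290], 0.69)]
dock [([427, 273], 0.78), ([453, 188], 0.64)]
rail [([293, 152], 0.78)]
dieset [([237, 108], 0.92), ([454, 191], 0.53)]
loupe [([383, 111], 0.74)]
ink [([276, 107], 0.69)]
side [[363.3, 0.0, 320.2], [0.0, 363.3, 198.5], [0.0, 0.0, 1.0]] [ 0.149 -0.672  0.727] [[0.86, -0.5, -0.0], [-0.35, -0.59, -0.73], [0.36, 0.63, -0.68]]
carrier [([319, 152], 0.65)]
bar [([365, 202], 0.87), ([344, 186], 0.45)]
bar_tray_in [([318, 151], 0.72), ([255, 140], 0.6), ([341, 276], 0.47)]
insert1 [([263, 166], 0.87), ([276, 180], 0.8), ([290, 198], 0.7)]
scraper [([185, 172], 0.94), ([340, 278], 0.91)]
dock [([291, 341], 0.7), ([412, 325], 0.69), ([369, 148], 0.53), ([321, 150], 0.52)]
rail [([339, 278], 0.74), ([343, 183], 0.71)]
dieset [([352, 133], 0.72)]
loupe [([430, 219], 0.65), ([279, 181], 0.21)]
ink [([369, 149], 0.56)]
```

View pics/top0.png

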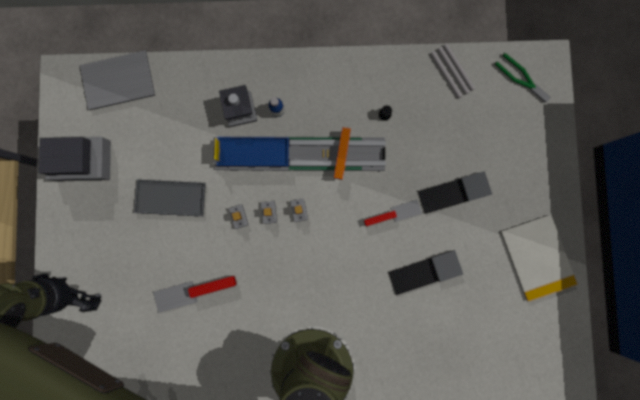

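View pics/side0.png

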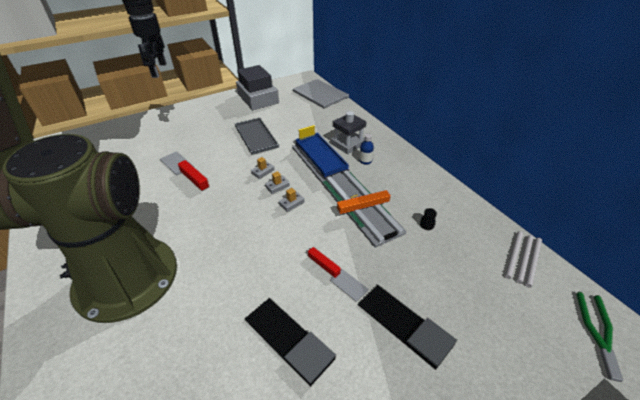

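The top view shows these candidates:
- **Docks:** (454,192) and (427,273). The one at (454,192) is farther to the robot's right, since columns grow along -y, so that is the dock meant.
- **Scrapers:** (390,214), red part about 35 px long, and (198,290), about 50 px long. The one at (390,214) is smaller, so that is the scraper meant.
- **Inserts:** three are present, at (236,215), (267,212) and (297,210).
- **Others:** bar at (342,153), tray at (170,197), carrier at (251,151).

Next I'll confirm with one crop and measure.

```bash
cat > meas.py <<'E'
from h import *
def rect(P):
    (c,(w,h),a)=cv2.minAreaRect((P[:,:2]*1000).astype(np.float32))
    a=np.deg2rad(a)
    if w<h: w,h,a=h,w,a+np.pi/2
    a=(a+np.pi/2)%np.pi-np.pi/2
    return np.round(c,1),round(w,1),round(h,1),round(float(a),3)
def hsvmask(im,lo,hi):
    return cv2.inRange(cv2.cvtColor(im,cv2.COLOR_BGR2HSV),np.array(lo),np.array(hi))>0
E
python3 - <<'E'
from meas import *
im=cv2.imread("pics/top0.png"); d=np.load("pics/top0.npy")
a=cv2.resize(im[160:300,345:505],None,fx=3,fy=3,interpolation=cv2.INTER_CUBIC)
b=cv2.resize(im[260:320,145:245],None,fx=3,fy=3,interpolation=cv2.INTER_CUBIC)
b=cv2.copyMakeBorder(b,0,a.shape[0]-b.shape[0],0,0,cv2.BORDER_CONSTANT)
cv2.imwrite("pics/crop1.png",np.hstack([a,b]))
for n in("top","side"):
    im=cv2.imread(f"pics/{n}0.png"); W=cloud(n,np.load(f"pics/{n}0.npy"))
    ok=np.isfinite(W[...,0])
    tab=W[ok]; z=tab[:,2]; print(n,"table z med",np.median(z[np.abs(z)<.01]),np.std(z[np.abs(z)<.01]))
    for nm,lo,hi in[("orange",(5,150,90),(16,255,255)),("brass",(14,90,90),(24,255,255)),("yellow",(25,120,90),(32,255,255)),("red",(0,150,60),(4,255,255)),("blue",(105,120,30),(125,255,200)),("green",(50,60,30),(90,255,255))]:
        m=hsvmask(im,lo,hi)&ok&(W[...,0]>.1)&(W[...,0]<.9)&(abs(W[...,1])<.6)
        c,l,st,ce=cv2.connectedComponentsWithStats(m.astype(np.uint8))
        for i in range(1,c):
            if st[i,4]>=12:
                P=W[l==i]; print(n,nm,ce[i].round(0).tolist(),st[i,4],"rect",*rect(P),"z",np.percentile(P[:,2],[5,50,95]).round(4),"med",np.median(P,0).round(4))
    for k,p in [("dock",None),("bar_tray_in",None),("scraper",None),("insert1",None)]:
        imaging.grab_frame(n)
        for f in finder.outline_of(k,n):
            P=W[f["region"]&ok]
            if len(P)>5: print(n,k,np.round(f["pixel"]).tolist(),round(f["confidence"],2),len(P),"rect",*rect(P),"z",np.percentile(P[:,2],[5,50,95]).round(4))
E
```

```text
top table z med -0.000989358127393732 0.0033933390125999593
top orange [342.0, 153.0] 432 rect [ 614.  -101.7] 146.6 26.8 -0.195 z [0.0441 0.0485 0.0533] med [ 0.613  -0.1004  0.0485]
top brass [342.0, 153.0] 326 rect [ 613.2 -103.6] 140.8 27.3 -0.221 z [0.0437 0.0482 0.0531] med [ 0.6108 -0.1009  0.0482]
top brass [298.0, 209.0] 52 rect [456.1  27.3] 19.4 19.1 0.044 z [0.0366 0.0499 0.0537] med [0.4556 0.0278 0.0499]
top brass [267.0, 212.0] 56 rect [452.5 114.9] 19.5 18.3 0.004 z [0.033  0.0503 0.0549] med [0.4516 0.1149 0.0503]
top brass [236.0, 216.0] 63 rect [442.3 206.6] 26.0 20.8 -1.238 z [0.0324 0.0501 0.0551] med [0.4425 0.2028 0.0501]
top yellow [216.0, 149.0] 79 rect [631.  254.6] 55.6 6.4 -0.054 z [0.0488 0.0726 0.08  ] med [0.632  0.253  0.0726]
top red [380.0, 218.0] 195 rect [ 426.3 -204.4] 91.4 18.3 -1.309 z [0.0199 0.0245 0.0291] med [ 0.4262 -0.2048  0.0245]
top red [212.0, 286.0] 462 rect [247.2 278. ] 132.0 27.5 -1.33 z [0.03   0.0355 0.0399] med [0.2473 0.2773 0.0355]
top blue [276.0, 107.0] 71 rect [748.6  82.5] 34.0 22.5 -1.251 z [0.0607 0.068  0.0764] med [0.7
[... 4123 characters left out ...]
0573 0.1074]
side scraper [186.0, 172.0] 0.64 708 rect [233.5 324.9] 238.2 60.6 -1.3 z [0.0039 0.0211 0.0387]
side scraper [339.0, 280.0] 0.56 996 rect [ 434.3 -245. ] 168.6 45.9 -1.315 z [0.0019 0.0051 0.0276]
side scraper [431.0, 219.0] 0.27 296 rect [ 748.8 -215.7] 93.1 39.0 0.853 z [0.0041 0.0311 0.0523]
side insert1 [276.0, 178.0] 0.89 326 rect [451.8 123.6] 68.0 67.5 0.043 z [0.0032 0.0193 0.0524]
side insert1 [262.0, 170.0] 0.58 282 rect [436.3 214. ] 70.8 63.4 -1.275 z [0.0065 0.0197 0.0527]
side insert1 [288.0, 198.0] 0.55 346 rect [454.6  22.2] 65.6 39.4 0.164 z [0.0052 0.0196 0.0524]
side insert1 [351.0, 133.0] 0.26 1007 rect [791.3 241.9] 241.3 111.7 0.93 z [0.0107 0.0644 0.1106]
```

View pics/crop1.png

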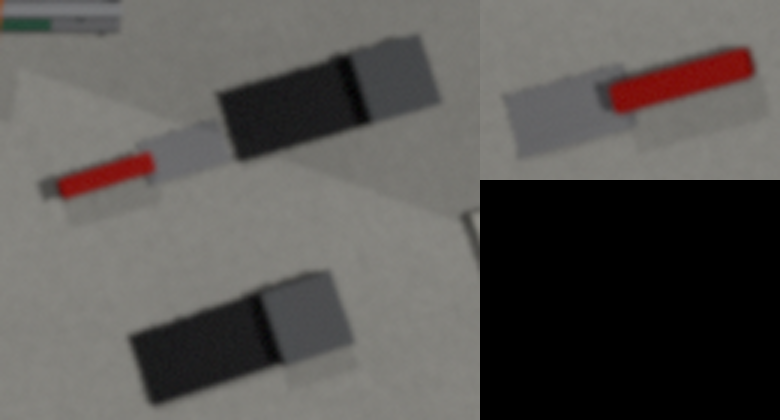

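The crop confirms both. The small scraper's handle is about 92 mm long, at (380,218), with its blade pointing at the right-hand dock (454,192). The other scraper's handle is 132 mm long. I'll start with the bar.

```bash
cat > plan.py <<'E'
from h import *
from scipy.spatial.transform import Rotation as Ro
def plan(x,y,z,al=None,p0=None,a0=None,step=.028,quiet=False):
    "first turn about tool z, then go straight; al = world angle of tool y. prints units"
    s=arm.observe(); R=Ro.from_rotvec(s["eef_rot"]).as_matrix()
    p=np.array(s["position"] if p0 is None else p0,float); a=np.arctan2(R[1,1],R[0,1]) if a0 is None else a0
    if al is None: al=a
    da=(a-al+np.pi/2)%np.pi-np.pi/2
    if p0 is None: print("now",p.round(4),"al",round(a,3),"tilt",R[:2,2].round(4),"t",round(s["time"],2),"gap",s["finger_gap"].round(4) if hasattr(s["finger_gap"],'round') else s["finger_gap"])
    an=a-da
    ty=np.array([np.cos(an),np.sin(an),0]); tx=np.array([-ty[1],ty[0],0]) 
    # tool z down: x = y cross z
    tx=np.cross(ty,[0,0,-1.]); D=np.array([x,y,z])-p
    t=np.array([D@tx,D@ty,-D[2]])/.3
    n=max(1,int(np.ceil(np.linalg.norm(D)/step))); r=np.round(t/n,2)
    print("  turn units",round(da/.08,2),"| shift",t.round(4),"rows",n,"x",r,"+last",(t-r*n).round(3)," end al",round(an,3))
    return np.array([x,y,z]),an
def seq(*w):
    p,a=plan(*w[0])
    for k in w[1:]: p,a=plan(*k[:3],al=(k[3] if len(k)>3 else None),p0=p,a0=a)
E
python3 - <<'E'
from plan import *
seq((.613,-.102,.15,1.378),(.613,-.102,.024))
E
```

```text
now [0.2673 0.5372 0.2313] al 1.109 tilt [-0.  0.] t 1.9 gap 0.08537010373681068
  turn units -3.36 | shift [-1.5391 -1.8703  0.2711] rows 27 x [-0.06 -0.07  0.01] +last [0.081 0.02  0.001]  end al 1.378
  turn units 0.0 | shift [0.   0.   0.42] rows 5 x [0.   0.   0.08] +last [0.   0.   0.02]  end al 1.378
```

Emit:
arm_command(
  increments=[
    [[0,0,-0.84,0,0,0,-1],[0,0,-0.84,0,0,0,-1],[0,0,-0.84,0,0,0,-1],[0,0,-0.84,0,0,0,-1],[0,0,0,-0.057,-0.0693,0.01,-1],[0,0,0,-0.057,-0.0693,0.01,-1],[0,0,0,-0.057,-0.0693,0.01,-1],[0,0,0,-0.057,-0.0693,0.01,-1],[0,0,0,-0.057,-0.0693,0.01,-1],[0,0,0,-0.057,-0.0693,0.01,-1],[0,0,0,-0.057,-0.0693,0.01,-1],[0,0,0,-0.057,-0.0693,0.01,-1],[0,0,0,-0.057,-0.0693,0.01,-1],[0,0,0,-0.057,-0.0693,0.01,-1],[0,0,0,-0.057,-0.0693,0.01,-1],[0,0,0,-0.057,-0.0693,0.01,-1],[0,0,0,-0.057,-0.0693,0.01,-1],[0,0,0,-0.057,-0.0693,0.01,-1],[0,0,0,-0.057,-0.0693,0.01,-1],[0,0,0,-0.057,-0.0693,0.01,-1]],
  ],
)

```text
time: 3.57
position: [0.4726, 0.157, 0.1833]
eef_rot: [0.303, 3.127, 0.0]
contact_force: [0.3, 0.1, 0.2]
finger_gap: 0.0854
gripper_force: 0.0
```

Emit:
arm_command(
  increments=[
    [[0,0,0,-0.057,-0.0693,0.01,-1],[0,0,0,-0.057,-0.0693,0.01,-1],[0,0,0,-0.057,-0.0693,0.01,-1],[0,0,0,-0.057,-0.0693,0.01,-1],[0,0,0,-0.057,-0.0693,0.01,-1],[0,0,0,-0.057,-0.0693,0.01,-1],[0,0,0,-0.057,-0.0693,0.01,-1],[0,0,0,-0.057,-0.0693,0.01,-1],[0,0,0,-0.057,-0.0693,0.01,-1],[0,0,0,-0.057,-0.0693,0.01,-1],[0,0,0,-0.057,-0.0693,0.01,-1],[0,0,0,0,0,0,-1],[0,0,0,0,0,0,-1]],
  ],
)

```text
time: 4.65
position: [0.6129, -0.1035, 0.1497]
eef_rot: [-0.306, -3.126, -0.0]
contact_force: [-0.2, 0.7, 1.1]
finger_gap: 0.0852
gripper_force: 0.0
```

```bash
python3 - <<'E'
from plan import *
seq((.613,-.102,.06,1.378),(.613,-.102,.024))
E
```

```text
now [ 0.6129 -0.1035  0.1497] al 1.376 tilt [-0.0007  0.0003] t 4.65 gap 0.08517177113803215
  turn units -0.03 | shift [0.0007 0.0048 0.2991] rows 4 x [0.   0.   0.07] +last [0.001 0.005 0.019]  end al 1.378
  turn units 0.0 | shift [0.   0.   0.12] rows 2 x [0.   0.   0.06] +last [0. 0. 0.]  end al 1.378
```

Emit:
arm_command(
  increments=[
    [[0,0,0,0,0.005,0.07,-1],[0,0,0,0,0,0.07,-1],[0,0,0,0,0,0.07,-1],[0,0,0,0,0,0.07,-1],[0,0,0,0,0,0.07,-1],[0,0,0,0,0,0.07,-1],[0,0,0,0,0,0,-1],[0,0,0,0,0,0,1],[0,0,0,0,0,0,1],[0,0,0,0,0,0,1],[0,0,0,0,0,0,1],[0,0,0,0,0,0,1],[0,0,0,0,0,0,1],[0,0,0,0,0,0,1],[0,0,0,0,0,0,1],[0,0,0,0,0,0,1]],
  ],
  newtons=80,
)

```text
time: 5.98
position: [0.6142, -0.1014, 0.026]
eef_rot: [0.303, 3.124, -0.001]
contact_force: [-1.2, -2.1, 6.7]
finger_gap: 0.0249
gripper_force: 80.1
```

Emit:
arm_command(
  increments=[
    [[0,0,0,0,0,-0.05,1],[0,0,0,0,0,-0.05,1],[0,0,0,0,0,-0.06,1],[0,0,0,0,0,-0.06,1],[0,0,0,0,0,-0.06,1],[0,0,0,0,0,-0.06,1],[0,0,0,0,0,-0.06,1],[0,0,0,0,0,-0.06,1],[0,0,0,0,0,0,1],[0,0,0,0,0,0,1]],
  ],
)

```text
time: 6.82
position: [0.6134, -0.1009, 0.1625]
eef_rot: [0.303, 3.126, 0.0]
contact_force: [-1.0, 0.5, -6.7]
finger_gap: 0.0244
gripper_force: 79.7
```

```bash
python3 - <<'E'
from meas import *
from plan import *
seq((.613,-.102,.16,-.079),(.5055,.408,.16),(.5055,.408,.04))
for n in("top","side"):
    im,d=imaging.grab_frame(n); cv2.imwrite(f"pics/{n}1.png",im); W=cloud(n,d)
    m=hsvmask(im,(5,150,90),(16,255,255))&np.isfinite(W[...,0])&(W[...,0]>.1)
    c,l,st,ce=cv2.connectedComponentsWithStats(m.astype(np.uint8))
    for i in range(1,c):
        if st[i,4]>=40: P=W[l==i]; print(n,st[i,4],rect(P),np.percentile(P[:,2],[5,50,95]).round(4))
    for k in("bar_tray_in",):
        for f in finder.outline_of(k,n):
            P=W[f["region"]&np.isfinite(W[...,0])]; print(k,rect(P),round(f["confidence"],2))
            Q=P[(P[:,2]>.01)&(P[:,2]<.02)]; print(" rim",len(Q),rect(Q))
E
```

```text
now [ 0.6134 -0.1009  0.1625] al 1.378 tilt [ 0.0012 -0.    ] t 6.82 gap 0.024392316735015754
  turn units 18.21 | shift [-0.0038 -0.0012  0.0084] rows 1 x [-0.   -0.    0.01] +last [-0.004 -0.001 -0.002]  end al -0.079
  turn units 0.0 | shift [ 1.6664 -0.4914 -0.    ] rows 19 x [ 0.09 -0.03 -0.  ] +last [-0.044  0.079  0.   ]  end al -0.079
  turn units 0.0 | shift [0.  0.  0.4] rows 5 x [0.   0.   0.08] +last [0. 0. 0.]  end al -0.079
bar_tray_in (array([505.3, 404.4]), 201.7, 99.7, 1.493) 0.8
 rim 253 (array([505.3, 404.3]), 201.6, 99.7, 1.493)
side 209 (array([ 641.1, -126.9]), 90.5, 36.7, 0.484) [0.1664 0.1807 0.1897]
side 313 (array([570.7, -94.8]), 68.7, 26.8, -0.178) [0.1669 0.1845 0.1871]
bar_tray_in (array([504.3, 412.9]), 234.9, 108.8, 1.467) 0.64
 rim 192 (array([501.8, 401. ]), 207.3, 100.6, 1.488)
```

Emit:
arm_command(
  increments=[
    [[0,0,0.91,0,0,0,1],[0,0,0.91,0,0,0,1],[0,0,0.91,0,0,0,1],[0,0,0.91,0,0,0,1],[0,0,0.91,0,0,0,1],[0,0,0.91,0,0,0,1],[0,0,0.91,0,0,0,1],[0,0,0.91,0,0,0,1],[0,0,0.91,0,0,0,1],[0,0,0.91,0,0,0,1],[0,0,0.91,0,0,0,1],[0,0,0.91,0,0,0,1],[0,0,0.91,0,0,0,1],[0,0,0.91,0,0,0,1],[0,0,0.91,0,0,0,1],[0,0,0.91,0,0,0,1],[0,0,0.91,0,0,0,1],[0,0,0.91,0,0,0,1],[0,0,0.91,0,0,0,1],[0,0,0.91,0,0,0,1]],
  ],
)

```text
time: 8.68
position: [0.6123, -0.1007, 0.1608]
eef_rot: [-2.309, -2.128, 0.002]
contact_force: [-0.2, -1.3, -4.6]
finger_gap: 0.0246
gripper_force: 79.4
```

Emit:
arm_command(
  increments=[
    [[0,0,0,0.0823,-0.0248,0,1],[0,0,0,0.0823,-0.0248,0,1],[0,0,0,0.0823,-0.0248,0,1],[0,0,0,0.0823,-0.0248,0,1],[0,0,0,0.0823,-0.0248,0,1],[0,0,0,0.0823,-0.0248,0,1],[0,0,0,0.0823,-0.0248,0,1],[0,0,0,0.0823,-0.0248,0,1],[0,0,0,0.0823,-0.0248,0,1],[0,0,0,0.0823,-0.0248,0,1],[0,0,0,0.0823,-0.0248,0,1],[0,0,0,0.0823,-0.0248,0,1],[0,0,0,0.0823,-0.0248,0,1],[0,0,0,0.0823,-0.0248,0,1],[0,0,0,0.0823,-0.0248,0,1],[0,0,0,0.0823,-0.0248,0,1],[0,0,0,0.0823,-0.0248,0,1],[0,0,0,0.0823,-0.0248,0,1],[0,0,0,0.0823,-0.0248,0,1],[0,0,0,0.0823,-0.0248,0,1]],
  ],
)

```text
time: 10.35
position: [0.5023, 0.4038, 0.1608]
eef_rot: [-2.306, -2.133, 0.003]
contact_force: [0.9, 0.3, -5.0]
finger_gap: 0.0243
gripper_force: 79.6
```

Emit:
arm_command(
  increments=[
    [[0,0,0,0,0,0,1],[0,0,0,0,0,0,1]],
  ],
)

```text
time: 10.52
position: [0.5022, 0.404, 0.1607]
eef_rot: [-2.304, -2.136, 0.003]
contact_force: [0.4, 0.2, -5.3]
finger_gap: 0.0244
gripper_force: 79.6
```

```bash
python3 - <<'E'
from meas import *
from plan import *
seq((.504,.403,.05,-.079),(.504,.403,.006))
for n in("top","side"):
    im,d=imaging.grab_frame(n); cv2.imwrite(f"pics/{n}2.png",im); W=cloud(n,d)
    m=hsvmask(im,(5,150,90),(16,255,255))&np.isfinite(W[...,0])&(W[...,0]>.1)
    c,l,st,ce=cv2.connectedComponentsWithStats(m.astype(np.uint8))
    for i in range(1,c):
        if st[i,4]>=40: P=W[l==i]; print(n,st[i,4],rect(P),np.percentile(P[:,2],[5,50,95]).round(4))
E
```

```text
now [0.5022 0.404  0.1607] al -0.076 tilt [-0.0016 -0.0014] t 10.52 gap 0.024449435443936796
  turn units 0.04 | shift [-0.0028  0.0063  0.369 ] rows 4 x [-0.    0.    0.09] +last [-0.003  0.006  0.009]  end al -0.079
  turn units 0.0 | shift [0.     0.     0.1467] rows 2 x [0.   0.   0.07] +last [0.    0.    0.007]  end al -0.079
top 330 (array([501.1, 369.6]), 81.4, 25.4, 1.487) [0.1748 0.1836 0.1877]
side 181 (array([518.1, 454.5]), 265.0, 33.2, 1.35) [0.1689 0.1858 0.1879]
```

Emit:
arm_command(
  increments=[
    [[0,0,0,-0.003,0.006,0.08,1],[0,0,0,0,0,0.08,1],[0,0,0,0,0,0.08,1],[0,0,0,0,0,0.08,1],[0,0,0,0,0,0.08,1],[0,0,0,0,0,0.05,1],[0,0,0,0,0,0.03,1],[0,0,0,0,0,0.02,1],[0,0,0,0,0,0.016,1],[0,0,0,0,0,0,1],[0,0,0,0,0,0,0.2],[0,0,0,0,0,0,0.1],[0,0,0,0,0,0,0],[0,0,0,0,0,0,0],[0,0,0,0,0,0,0],[0,0,0,0,0,0,0]],
  ],
)

```text
time: 11.95
position: [0.5054, 0.4024, 0.0081]
eef_rot: [2.306, 2.133, 0.002]
contact_force: [-0.2, -1.2, -0.1]
finger_gap: 0.0427
gripper_force: 0.0
```

Emit:
arm_command(
  increments=[
    [[0,0,0,0,0,-0.03,0],[0,0,0,0,0,-0.05,0],[0,0,0,0,0,-0.07,0],[0,0,0,0,0,-0.08,-1],[0,0,0,0,0,-0.08,-1],[0,0,0,0,0,-0.08,-1],[0,0,0,0,0,-0.08,-1],[0,0,0,0,0,0,-1]],
  ],
)

```text
time: 12.62
position: [0.5075, 0.404, 0.155]
eef_rot: [2.306, 2.132, 0.013]
contact_force: [0.7, 1.0, 0.9]
finger_gap: 0.0855
gripper_force: 0.0
```

```bash
cat > ins.py <<'E'
from meas import *
def inserts():
    out={}
    for n in("top","side"):
        im,d=imaging.grab_frame(n); W=cloud(n,d); ok=np.isfinite(W[...,0])
        m=hsvmask(im,(14,90,90),(24,255,255))&ok&(W[...,0]>.3)&(W[...,0]<.72)&(abs(W[...,1])<.5)
        c,l,st,ce=cv2.connectedComponentsWithStats(m.astype(np.uint8)); out[n]=[]
        for i in range(1,c):
            if not 25<=st[i,4]<200: continue
            P=W[l==i]; zt=np.percentile(P[:,2],90); Q=P[P[:,2]>zt-.009]; r=rect(Q)
            xy=np.array(r[0])/1000
            N=W[ok&(np.hypot(W[...,0]-xy[0],W[...,1]-xy[1])<.043)]
            F=N[(N[:,2]>zt-.042)&(N[:,2]<zt-.029)]
            print(n,ce[i].round(),"tang",xy.round(4),"ztop",zt.round(4),r[1:3],"foot",rect(F) if len(F)>20 else None)
        m=hsvmask(im,(5,150,90),(14,255,255))&ok&(W[...,0]>.1)
        c,l,st,ce=cv2.connectedComponentsWithStats(m.astype(np.uint8))
        for i in range(1,c):
            if st[i,4]>=90: P=W[l==i]; print(n,"bar",rect(P[P[:,2]>np.percentile(P[:,2],95)-.01]),np.percentile(P[:,2],[5,50,95]).round(4))
        m=hsvmask(im,(105,120,30),(125,255,200))&ok&(W[...,0]<.69)&(W[...,0]>.5); P=W[m]
        if len(P): print(n,"carrier",rect(P[P[:,2]>.03]))
    return
E
python3 - <<'E'
from ins import *
from plan import *
inserts()
seq((.442,.204,.13,.29),(.454,.025,.13,.17))
E
```

```text
top [298. 209.] tang [0.4557 0.0278] ztop 0.0541 (19.7, 17.2) foot (array([457.7,  28.4]), 63.8, 39.6, 0.172)
top [267. 212.] tang [0.4526 0.1149] ztop 0.0536 (19.7, 17.7) foot (array([453.6, 116.2]), 64.1, 40.4, 0.071)
top [236. 216.] tang [0.4439 0.2037] ztop 0.0548 (20.2, 19.4) foot (array([444.4, 204.2]), 63.7, 40.4, 0.288)
top bar (array([501.3, 399.9]), 142.3, 35.4, 1.491) [0.003  0.0257 0.032 ]
top carrier (array([627.4, 154.7]), 202.7, 81.5, 1.538)
side [262. 163.] tang [0.4406 0.1993] ztop 0.0534 (21.3, 20.3) foot (array([440.2, 200.1]), 63.5, 42.4, 0.252)
side [277. 177.] tang [0.4497 0.1116] ztop 0.0538 (20.7, 19.8) foot (array([450. , 112.7]), 63.5, 44.0, 0.071)
side [291. 194.] tang [0.4543 0.0248] ztop 0.0543 (20.9, 20.5) foot (array([454.1,  24.3]), 66.4, 42.3, 0.176)
side bar (array([503.3, 400.1]), 153.7, 25.1, 1.491) [0.0136 0.0288 0.0317]
side carrier (array([624.3, 151.1]), 208.4, 83.4, 1.539)
now [0.5058 0.4027 0.1504] al -0.078 tilt [0.0024 0.002 ] t 12.72 gap 0.08556552891582704
  turn units -4.6 | shift [-0.5739 -0.3932  0.0679] rows 8 x [-0.07 -0.05  0.01] +last [-0.014  0.007 -0.012]  end al 0.29
  turn units 1.5 | shift [-0.5948 -0.0615 -0.    ] rows 7 x [-0.08 -0.01 -0.  ] +last [-0.035  0.008  0.   ]  end al 0.17
```

```bash
python3 - <<'E'
from plan import *
seq((.4422,.2018,.10,.275),(.4422,.2018,.024),(.4422,.2018,.14,-.034),(.6277,.2035,.14),(.6277,.2035,.062))
E
```

```text
now [0.5058 0.4027 0.1504] al -0.078 tilt [0.0024 0.002 ] t 12.72 gap 0.08556552891582704
  turn units -4.41 | shift [-0.587  -0.3859  0.1679] rows 8 x [-0.07 -0.05  0.02] +last [-0.027  0.014  0.008]  end al 0.275
  turn units 0.0 | shift [0.     0.     0.2533] rows 3 x [0.   0.   0.08] +last [0.    0.    0.013]  end al 0.275
  turn units 3.86 | shift [ 0.      0.     -0.3867] rows 5 x [ 0.    0.   -0.08] +last [0.    0.    0.013]  end al -0.034
  turn units 0.0 | shift [ 0.0267  0.6178 -0.    ] rows 7 x [ 0.    0.09 -0.  ] +last [ 0.027 -0.012  0.   ]  end al -0.034
  turn units 0.0 | shift [0.   0.   0.26] rows 3 x [0.   0.   0.09] +last [ 0.    0.   -0.01]  end al -0.034
```

Emit:
arm_command(
  increments=[
    [[0,0,-0.88,0,0,0,-1],[0,0,-0.88,0,0,0,-1],[0,0,-0.88,0,0,0,-1],[0,0,-0.88,0,0,0,-1],[0,0,-0.88,0,0,0,-1],[0,0,0,-0.0734,-0.0482,0.021,-1],[0,0,0,-0.0734,-0.0482,0.021,-1],[0,0,0,-0.0734,-0.0482,0.021,-1],[0,0,0,-0.0734,-0.0482,0.021,-1],[0,0,0,-0.0734,-0.0482,0.021,-1],[0,0,0,-0.0734,-0.0482,0.021,-1],[0,0,0,-0.0734,-0.0482,0.021,-1],[0,0,0,-0.0734,-0.0482,0.021,-1],[0,0,0,0,0,0,-1],[0,0,0,0,0,0,-1],[0,0,0,0,0,0,-1]],
  ],
)

```text
time: 14.05
position: [0.4413, 0.2013, 0.0978]
eef_rot: [-1.898, -2.503, 0.0]
contact_force: [0.9, 0.7, -0.5]
finger_gap: 0.0856
gripper_force: 0.0
```

```bash
python3 - <<'E'
from plan import *
seq((.4422,.2018,.024,.275),(.4422,.2018,.14,-.034),(.6277,.2035,.14),(.6277,.2035,.062))
E
```

```text
now [0.4413 0.2013 0.0978] al 0.273 tilt [-0.0003  0.0002] t 14.05 gap 0.08555023804696286
  turn units -0.02 | shift [0.0008 0.0033 0.246 ] rows 3 x [0.   0.   0.08] +last [0.001 0.003 0.006]  end al 0.275
  turn units 3.86 | shift [ 0.      0.     -0.3867] rows 5 x [ 0.    0.   -0.08] +last [0.    0.    0.013]  end al -0.034
  turn units 0.0 | shift [ 0.0267  0.6178 -0.    ] rows 7 x [ 0.    0.09 -0.  ] +last [ 0.027 -0.012  0.   ]  end al -0.034
  turn units 0.0 | shift [0.   0.   0.26] rows 3 x [0.   0.   0.09] +last [ 0.    0.   -0.01]  end al -0.034
```

Emit:
arm_command(
  increments=[
    [[0,0,0,0.001,0.003,0.06,-1],[0,0,0,0,0,0.07,-1],[0,0,0,0,0,0.07,-1],[0,0,0,0,0,0.046,-1],[0,0,0,0,0,0,-1],[0,0,0,0,0,0,1],[0,0,0,0,0,0,1],[0,0,0,0,0,0,1],[0,0,0,0,0,0,1],[0,0,0,0,0,0,1],[0,0,0,0,0,0,1],[0,0,0,0,0,0,1],[0,0,0,0,0,0,1],[0,0,0,0,0,0,1],[0,0,0,0,0,-0.06,1],[0,0,0,0,0,-0.08,1],[0,0,0,0,0,-0.08,1],[0,0,0,0,0,-0.08,1],[0,0,0,0,0,-0.087,1],[0,0,0,0,0,0,1]],
  ],
)

```text
time: 15.72
position: [0.4447, 0.2028, 0.145]
eef_rot: [1.896, 2.501, 0.009]
contact_force: [1.4, 1.4, -1.5]
finger_gap: 0.0207
gripper_force: 79.2
```

Emit:
arm_command(
  increments=[
    [[0,0,0.77,0,0,0,1],[0,0,0.77,0,0,0,1],[0,0,0.77,0,0,0,1],[0,0,0.77,0,0,0,1],[0,0,0.77,0,0,0,1],[0,0,0,0.003,0.077,0,1],[0,0,0,0.003,0.077,0,1],[0,0,0,0.003,0.077,0,1],[0,0,0,0.003,0.077,0,1],[0,0,0,0.003,0.077,0,1],[0,0,0,0.003,0.077,0,1],[0,0,0,0.003,0.077,0,1],[0,0,0,0.003,0.077,0,1],[0,0,0,0,0,0,1],[0,0,0,0,0,0,1],[0,0,0,0,0,0,1]],
  ],
)

```text
time: 17.05
position: [0.6257, 0.2021, 0.1389]
eef_rot: [-2.258, -2.182, 0.004]
contact_force: [-0.1, 0.6, -2.8]
finger_gap: 0.0204
gripper_force: 79.6
```

```bash
python3 - <<'E'
from ins import *
from plan import *
seq((.6277,.2035,.10,-.034),(.6277,.2035,.062))
inserts()
im,d=imaging.grab_frame("side"); cv2.imwrite("pics/s3.png",cv2.resize(im[60:260,180:420],None,fx=2.5,fy=2.5,interpolation=cv2.INTER_CUBIC))
E
```

```text
now [0.6257 0.2021 0.1389] al -0.034 tilt [-0.0028 -0.0008] t 17.05 gap 0.02042887354407902
  turn units -0.0 | shift [0.0048 0.0066 0.1297] rows 2 x [0.   0.   0.06] +last [0.005 0.007 0.01 ]  end al -0.034
  turn units 0.0 | shift [0.     0.     0.1267] rows 2 x [0.   0.   0.06] +last [0.    0.    0.007]  end al -0.034
top [148. 195.] tang [0.4856 0.3394] ztop 0.0327 (277.3, 23.4) foot None
top [298. 209.] tang [0.4555 0.0278] ztop 0.0551 (20.0, 17.3) foot (array([457.5,  28.3]), 64.2, 39.6, 0.177)
top [267. 212.] tang [0.4524 0.1152] ztop 0.0541 (20.0, 17.4) foot (array([454. , 116.3]), 63.5, 40.0, 0.09)
top carrier (array([627. , 136.9]), 167.1, 81.4, 1.535)
side [313. 115.] tang [0.6264 0.1967] ztop 0.1675 (21.0, 15.2) foot (array([623.6, 200.4]), 66.0, 41.2, -0.048)
side [277. 177.] tang [0.4495 0.1112] ztop 0.054 (20.2, 18.0) foot (array([450.2, 113. ]), 62.9, 44.4, 0.065)
side [291. 194.] tang [0.4528 0.0247] ztop 0.0542 (21.5, 21.1) foot (array([453.7,  24.5]), 65.8, 42.5, 0.182)
side bar (array([502.6, 398.1]), 150.1, 25.6, 1.489) [0.0128 0.0288 0.0311]
side carrier (array([632.4, 149.9]), 208.6, 100.0, 1.529)
```

View pics/s3.png

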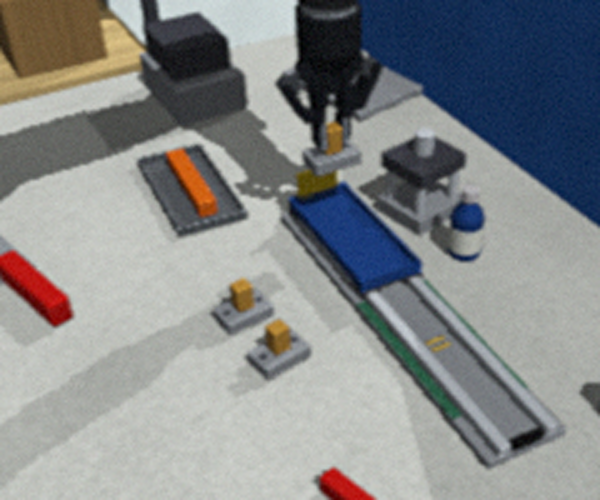

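Emit:
arm_command(
  increments=[
    [[0,0,0,0.005,0.006,0.05,1],[0,0,0,0,0,0.07,1],[0,0,0,0,0,0.06,1],[0,0,0,0,0,0.04,1],[0,0,0,0,0,0.02,1],[0,0,0,0,0,0.016,1],[0,0,0,0,0,0,1],[0,0,0,0,0,0,1],[0,0,0,0,0,0,0.3],[0,0,0,0,0,0,0.2],[0,0,0,0,0,0,0.1],[0,0,0,0,0,0,-0.3],[0,0,0,0,0,0,-0.3],[0,0,0,0,0,0,-0.3],[0,0,0,0,0,-0.04,-0.3],[0,0,0,0,0,-0.06,-0.3],[0,0,0,0,0,-0.08,-0.3],[0,0,0,0,0,-0.08,-1],[0,0,0,0,0,0,-1],[0,0,0,0,0,0,-1]],
  ],
)

```text
time: 18.87
position: [0.6304, 0.2045, 0.1444]
eef_rot: [2.258, 2.182, 0.006]
contact_force: [-0.2, 0.1, -0.6]
finger_gap: 0.0854
gripper_force: 0.0
```

```bash
python3 - <<'E'
from plan import *
seq((.4515,.1140,.10,.073),(.4515,.1140,.024),(.4515,.1140,.14,-.034),(.6262,.1490,.14),(.6262,.149,.062))
E
```

```text
now [0.6304 0.2045 0.1444] al -0.034 tilt [0.0041 0.0014] t 18.87 gap 0.08541243097811321
  turn units -1.34 | shift [-0.2574 -0.6168  0.1478] rows 8 x [-0.03 -0.08  0.02] +last [-0.017  0.023 -0.012]  end al 0.073
  turn units 0.0 | shift [0.     0.     0.2533] rows 3 x [0.   0.   0.08] +last [0.    0.    0.013]  end al 0.073
  turn units 1.34 | shift [ 0.      0.     -0.3867] rows 5 x [ 0.    0.   -0.08] +last [0.    0.    0.013]  end al -0.034
  turn units 0.0 | shift [ 0.1364  0.578  -0.    ] rows 7 x [ 0.02  0.08 -0.  ] +last [-0.004  0.018  0.   ]  end al -0.034
  turn units 0.0 | shift [0.   0.   0.26] rows 3 x [0.   0.   0.09] +last [ 0.    0.   -0.01]  end al -0.034
```

Emit:
arm_command(
  increments=[
    [[0,0,-0.67,0,0,0,-1],[0,0,-0.67,0,0,0,-1],[0,0,0,-0.0322,-0.0763,0.0185,-1],[0,0,0,-0.0322,-0.0763,0.0185,-1],[0,0,0,-0.0322,-0.0763,0.0185,-1],[0,0,0,-0.0322,-0.0763,0.0185,-1],[0,0,0,-0.0322,-0.0763,0.0185,-1],[0,0,0,-0.0322,-0.0763,0.0185,-1],[0,0,0,-0.0322,-0.0763,0.0185,-1],[0,0,0,-0.0322,-0.0763,0.0185,-1],[0,0,0,0,0,0,-1],[0,0,0,0,0,0,-1],[0,0,0,0,0,0,-1],[0,0,0,0,0,0,-1]],
  ],
)

```text
time: 20.03
position: [0.4531, 0.114, 0.0975]
eef_rot: [2.138, 2.301, 0.002]
contact_force: [-0.2, 0.6, 0.2]
finger_gap: 0.085
gripper_force: 0.0
```

```bash
python3 - <<'E'
from ins import *
from plan import *
inserts()
seq((.4515,.1140,.024,.073),(.4515,.1140,.14,-.034),(.6262,.1490,.14),(.6262,.149,.062))
E
```

```text
top [232. 148.] tang [0.6312 0.2056] ztop 0.0904 (20.7, 18.9) foot (array([631. , 206.5]), 62.6, 40.6, -0.067)
top [298. 209.] tang [0.4559 0.0279] ztop 0.0549 (19.9, 17.3) foot (array([457.6,  28.4]), 64.2, 39.7, 0.173)
top bar (array([507.2, 403.8]), 151.1, 24.4, 1.484) [0.0213 0.0275 0.0322]
top carrier (array([588.7, 157.4]), 201.9, 163.7, 1.504)
side [313. 135.] tang [0.6265 0.202 ] ztop 0.0896 (24.1, 21.2) foot (array([622.7, 201.9]), 76.2, 42.2, -0.115)
side [277. 177.] tang [0.4497 0.1116] ztop 0.0536 (20.3, 19.5) foot (array([449.3, 112.9]), 62.8, 42.7, 0.095)
side [291. 194.] tang [0.4533 0.0237] ztop 0.0536 (19.9, 19.7) foot (array([453.9,  24. ]), 63.9, 40.5, 0.178)
side carrier (array([624.4, 150.8]), 204.3, 84.2, 1.533)
now [0.453  0.114  0.0974] al 0.073 tilt [0.0008 0.0003] t 20.13 gap 0.08517208746899033
  turn units 0.0 | shift [ 2.000e-04 -5.000e-03  2.447e-01] rows 3 x [ 0.   -0.    0.08] +last [ 0.    -0.005  0.005]  end al 0.073
  turn units 1.34 | shift [ 0.      0.     -0.3867] rows 5 x [ 0.    0.   -0.08] +last [0.    0.    0.013]  end al -0.034
  turn units 0.0 | shift [ 0.1364  0.578  -0.    ] rows 7 x [ 0.02  0.08 -0.  ] +last [-0.004  0.018  0.   ]  end al -0.034
  turn units 0.0 | shift [0.   0.   0.26] rows 3 x [0.   0.   0.09] +last [ 0.    0.   -0.01]  end al -0.034
```

Emit:
arm_command(
  increments=[
    [[0,0,0,0,-0.005,0.06,-1],[0,0,0,0,0,0.07,-1],[0,0,0,0,0,0.07,-1],[0,0,0,0,0,0.045,-1],[0,0,0,0,0,0,-1],[0,0,0,0,0,0,1],[0,0,0,0,0,0,1],[0,0,0,0,0,0,1],[0,0,0,0,0,0,1],[0,0,0,0,0,0,1],[0,0,0,0,0,0,1],[0,0,0,0,0,0,1],[0,0,0,0,0,0,1],[0,0,0,0,0,0,1],[0,0,0,0,0,-0.06,1],[0,0,0,0,0,-0.08,1],[0,0,0,0,0,-0.08,1],[0,0,0,0,0,-0.08,1],[0,0,0,0,0,-0.087,1],[0,0,0,0,0,0,1]],
  ],
)

```text
time: 21.8
position: [0.4532, 0.1142, 0.1444]
eef_rot: [2.136, 2.298, 0.009]
contact_force: [1.6, -0.1, -1.9]
finger_gap: 0.0208
gripper_force: 79.2
```

Emit:
arm_command(
  increments=[
    [[0,0,0.67,0,0,0,1],[0,0,0.67,0,0,0,1],[0,0,0,0.017,0.072,0,1],[0,0,0,0.017,0.072,0,1],[0,0,0,0.017,0.072,0,1],[0,0,0,0.017,0.072,0,1],[0,0,0,0.017,0.072,0,1],[0,0,0,0.017,0.072,0,1],[0,0,0,0.017,0.072,0,1],[0,0,0,0.017,0.072,0,1],[0,0,0,0,0,0,1],[0,0,0,0,0,0,1],[0,0,0,0,0,0,1]],
  ],
)

```text
time: 22.88
position: [0.6232, 0.148, 0.1384]
eef_rot: [-2.258, -2.182, 0.004]
contact_force: [-0.9, 0.4, -1.3]
finger_gap: 0.0204
gripper_force: 79.4
```

```bash
python3 - <<'E'
from ins import *
from plan import *
seq((.6262,.149,.10,-.034),(.6262,.149,.062))
inserts()
E
```

```text
now [0.6232 0.148  0.1384] al -0.034 tilt [-0.0026 -0.0006] t 22.88 gap 0.020382587120326544
  turn units -0.0 | shift [0.0037 0.0099 0.1282] rows 2 x [0.   0.   0.06] +last [0.004 0.01  0.008]  end al -0.034
  turn units 0.0 | shift [0.     0.     0.1267] rows 2 x [0.   0.   0.06] +last [0.    0.    0.007]  end al -0.034
top [298. 209.] tang [0.4557 0.028 ] ztop 0.0539 (20.1, 17.2) foot (array([457.6,  28.4]), 63.9, 39.4, 0.179)
top bar (array([439.3, 166.9]), 10.7, 2.9, 0.057) [0.0055 0.027  0.6954]
top carrier (array([625.4,  99.5]), 91.6, 81.9, 1.529)
side [321. 123.] tang [0.6232 0.1414] ztop 0.1682 (27.8, 13.4) foot (array([619.8, 144.4]), 62.7, 39.2, -0.045)
side [291. 194.] tang [0.4532 0.0243] ztop 0.0542 (22.4, 20.8) foot (array([454.1,  25.3]), 64.3, 44.1, 0.173)
side bar (array([503.5, 400.5]), 151.8, 25.5, 1.487) [0.0129 0.029  0.0313]
side carrier (array([627.9, 150. ]), 205.3, 91.0, 1.543)
```

Emit:
arm_command(
  increments=[
    [[0,0,0,0.005,0.01,0.05,1],[0,0,0,0,0,0.07,1],[0,0,0,0,0,0.06,1],[0,0,0,0,0,0.04,1],[0,0,0,0,0,0.02,1],[0,0,0,0,0,0.015,1],[0,0,0,0,0,0,1],[0,0,0,0,0,0,1],[0,0,0,0,0,0,0.3],[0,0,0,0,0,0,0.2],[0,0,0,0,0,0,0.1],[0,0,0,0,0,0,-0.3],[0,0,0,0,0,0,-0.3],[0,0,0,0,0,0,-0.3],[0,0,0,0,0,-0.04,-0.3],[0,0,0,0,0,-0.06,-0.3],[0,0,0,0,0,-0.08,-0.3],[0,0,0,0,0,-0.08,-1],[0,0,0,0,0,0,-1],[0,0,0,0,0,0,-1]],
  ],
)

```text
time: 24.65
position: [0.6291, 0.1501, 0.144]
eef_rot: [2.258, 2.182, 0.006]
contact_force: [0.0, 0.1, 0.6]
finger_gap: 0.0853
gripper_force: 0.0
```

```bash
python3 - <<'E'
from plan import *
seq((.4555,.0260,.10,.175),)
E
```

```text
now [0.6291 0.1501 0.144 ] al -0.034 tilt [0.0042 0.001 ] t 24.65 gap 0.0852954270497055
  turn units -2.62 | shift [-0.3066 -0.6418  0.1466] rows 8 x [-0.04 -0.08  0.02] +last [ 0.013 -0.002 -0.013]  end al 0.175
```

Emit:
arm_command(
  increments=[
    [[0,0,-0.87,0,0,0,-1],[0,0,-0.87,0,0,0,-1],[0,0,-0.87,0,0,0,-1],[0,0,0,-0.038,-0.0797,0.0183,-1],[0,0,0,-0.038,-0.0797,0.0183,-1],[0,0,0,-0.038,-0.0797,0.0183,-1],[0,0,0,-0.038,-0.0797,0.0183,-1],[0,0,0,-0.038,-0.0797,0.0183,-1],[0,0,0,-0.038,-0.0797,0.0183,-1],[0,0,0,-0.038,-0.0797,0.0183,-1],[0,0,0,-0.038,-0.0797,0.0183,-1],[0,0,0,0,0,0,-1],[0,0,0,0,0,0,-1],[0,0,0,0,0,0,-1],[0,0,0,0,0,0,-1]],
  ],
)

```text
time: 25.9
position: [0.4562, 0.0271, 0.0976]
eef_rot: [2.018, 2.407, 0.001]
contact_force: [0.5, -0.4, -0.8]
finger_gap: 0.0852
gripper_force: 0.0
```

```bash
python3 - <<'E'
from ins import *
from plan import *
inserts()
seq((.4555,.0260,.024,.175),(.4555,.026,.14,-.034),(.6243,.0940,.14),(.6243,.094,.062))
E
```

```text
top [232. 148.] tang [0.6304 0.2047] ztop 0.0903 (20.1, 17.4) foot (array([633.7, 194.5]), 69.6, 63.5, -0.018)
top [252. 148.] tang [0.6292 0.1517] ztop 0.0891 (20.1, 19.7) foot (array([630. , 163.1]), 81.3, 62.6, -0.02)
top bar (array([508.2, 403.8]), 151.3, 22.5, 1.489) [0.0224 0.0273 0.0324]
top carrier (array([586.8, 144.3]), 227.1, 163.1, 1.531)
side [317. 139.] tang [0.5907 0.1153] ztop 0.0902 (209.4, 48.5) foot (array([610.9, 142.6]), 33.0, 28.9, 0.108)
side [291. 194.] tang [0.4529 0.0252] ztop 0.0539 (22.3, 20.0) foot (array([454.6,  24.2]), 64.6, 42.5, 0.148)
side bar (array([503.6, 399.6]), 149.1, 25.8, 1.494) [0.0217 0.0293 0.0319]
side carrier (array([615.3, 117.3]), 238.9, 134.0, 1.173)
now [0.456  0.0272 0.0975] al 0.175 tilt [0.0007 0.0001] t 26.0 gap 0.08517553839183697
  turn units 0.0 | shift [-0.0035 -0.0024  0.2451] rows 3 x [-0.   -0.    0.08] +last [-0.004 -0.002  0.005]  end al 0.175
  turn units 2.61 | shift [ 0.      0.     -0.3867] rows 5 x [ 0.    0.   -0.08] +last [0.    0.    0.013]  end al -0.034
  turn units 0.0 | shift [ 0.2457  0.5546 -0.    ] rows 7 x [ 0.04  0.08 -0.  ] +last [-0.034 -0.005  0.   ]  end al -0.034
  turn units 0.0 | shift [0.   0.   0.26] rows 3 x [0.   0.   0.09] +last [ 0.    0.   -0.01]  end al -0.034
```

Emit:
arm_command(
  increments=[
    [[0,0,0,-0.003,-0.002,0.06,-1],[0,0,0,0,0,0.07,-1],[0,0,0,0,0,0.07,-1],[0,0,0,0,0,0.045,-1],[0,0,0,0,0,0,-1],[0,0,0,0,0,0,1],[0,0,0,0,0,0,1],[0,0,0,0,0,0,1],[0,0,0,0,0,0,1],[0,0,0,0,0,0,1],[0,0,0,0,0,0,1],[0,0,0,0,0,0,1],[0,0,0,0,0,0,1],[0,0,0,0,0,0,1],[0,0,0,0,0,-0.06,1],[0,0,0,0,0,-0.08,1],[0,0,0,0,0,-0.08,1],[0,0,0,0,0,-0.08,1],[0,0,0,0,0,-0.087,1],[0,0,0,0,0,0,1]],
  ],
)

```text
time: 27.67
position: [0.4573, 0.0258, 0.1444]
eef_rot: [2.016, 2.403, 0.007]
contact_force: [0.9, -0.1, -2.7]
finger_gap: 0.0206
gripper_force: 79.8
```

Emit:
arm_command(
  increments=[
    [[0,0,0.87,0,0,0,1],[0,0,0.87,0,0,0,1],[0,0,0.87,0,0,0,1],[0,0,0,0.031,0.07,0,1],[0,0,0,0.031,0.07,0,1],[0,0,0,0.031,0.07,0,1],[0,0,0,0.031,0.07,0,1],[0,0,0,0.031,0.07,0,1],[0,0,0,0.031,0.07,0,1],[0,0,0,0.031,0.07,0,1],[0,0,0,0.031,0.07,0,1],[0,0,0,0,0,0,1],[0,0,0,0,0,0,1],[0,0,0,0,0,0,1]],
  ],
)

```text
time: 28.83
position: [0.6235, 0.094, 0.1385]
eef_rot: [-2.258, -2.182, 0.004]
contact_force: [-0.8, -0.0, -3.7]
finger_gap: 0.0206
gripper_force: 80.1
```

```bash
python3 - <<'E'
from ins import *
from plan import *
seq((.6243,.094,.10,-.034),(.6243,.094,.062))
inserts()
E
```

```text
now [0.6235 0.094  0.1385] al -0.034 tilt [-0.003  -0.0006] t 28.83 gap 0.02060842331462127
  turn units -0.0 | shift [0.0002 0.0025 0.1283] rows 2 x [0.   0.   0.06] +last [0.    0.003 0.008]  end al -0.034
  turn units 0.0 | shift [0.     0.     0.1267] rows 2 x [0.   0.   0.06] +last [0.    0.    0.007]  end al -0.034
top bar (array([506.9, 402.5]), 149.2, 25.0, 1.488) [0.0041 0.0262 0.0308]
top carrier (array([624.8,  68.5]), 80.8, 29.5, -0.042)
side [331. 132.] tang [0.6208 0.0915] ztop 0.1672 (20.1, 19.0) foot (array([621.7,  91.1]), 64.1, 41.0, -0.033)
side bar (array([503.7, 398.5]), 151.0, 25.4, 1.493) [0.0122 0.0289 0.0317]
side carrier (array([625.2, 150.7]), 207.0, 90.0, 1.569)
```

Emit:
arm_command(
  increments=[
    [[0,0,0,0,0.003,0.05,1],[0,0,0,0,0,0.07,1],[0,0,0,0,0,0.06,1],[0,0,0,0,0,0.04,1],[0,0,0,0,0,0.02,1],[0,0,0,0,0,0.015,1],[0,0,0,0,0,0,1],[0,0,0,0,0,0,1],[0,0,0,0,0,0,0.3],[0,0,0,0,0,0,0.2],[0,0,0,0,0,0,0.1],[0,0,0,0,0,0,-0.3],[0,0,0,0,0,0,-0.3],[0,0,0,0,0,0,-0.3],[0,0,0,0,0,-0.04,-0.3],[0,0,0,0,0,-0.06,-0.3],[0,0,0,0,0,-0.08,-0.3],[0,0,0,0,0,-0.08,-0.3],[0,0,0,0,0,0,-0.3],[0,0,0,0,0,0,-0.3]],
  ],
)

```text
time: 30.6
position: [0.6275, 0.0945, 0.1441]
eef_rot: [2.257, 2.181, 0.005]
contact_force: [0.8, -0.7, -0.4]
finger_gap: 0.0554
gripper_force: 0.0
```

```bash
python3 - <<'E'
from plan import *
seq((.631,.305,.145,-.034),(.631,.305,.05),(.6235,.085,.05))
E
```

```text
now [0.6275 0.0945 0.1441] al -0.034 tilt [0.0042 0.0007] t 30.6 gap 0.05543553429579275
  turn units -0.0 | shift [ 0.7015 -0.0122 -0.003 ] rows 8 x [ 0.09 -0.   -0.  ] +last [-0.018 -0.012 -0.003]  end al -0.034
  turn units 0.0 | shift [0.     0.     0.3167] rows 4 x [0.   0.   0.08] +last [ 0.     0.    -0.003]  end al -0.034
  turn units 0.0 | shift [-7.338e-01 -1.000e-04 -0.000e+00] rows 8 x [-0.09 -0.   -0.  ] +last [-0.014 -0.     0.   ]  end al -0.034
```

Emit:
arm_command(
  increments=[
    [[0,0,0,0,0,-0.02,-0.3],[0,0,0,0.078,0,0,0],[0,0,0,0.078,0,0,1],[0,0,0,0.078,0,0,1],[0,0,0,0.078,0,0,1],[0,0,0,0.078,0,0,1],[0,0,0,0.078,0,0,1],[0,0,0,0.078,0,0,1],[0,0,0,0.078,0,0,1],[0,0,0,0.078,0,0,1],[0,0,0,0,0,0,1],[0,0,0,0,0,0,1],[0,0,0,0,0,0,1]],
  ],
  newtons=30,
)

```text
time: 31.68
position: [0.6324, 0.304, 0.1466]
eef_rot: [-2.259, -2.183, 0.003]
contact_force: [0.6, 0.2, 0.1]
finger_gap: -0.0001
gripper_force: 0.0
```

```bash
python3 - <<'E'
from ins import *
from plan import *
inserts()
seq((.631,.305,.145,-.034),(.631,.305,.05),(.6235,.085,.05))
for n in("top","side"):
    im,d=imaging.grab_frame(n); W=cloud(n,d)
    m=hsvmask(im,(25,120,60),(32,255,255))&(W[...,0]>.55)&(W[...,0]<.7)&(W[...,1]>.1)&(W[...,1]<.3)
    P=W[m]; print(n,"yellow",rect(P),np.percentile(P[:,2],[5,95]))
    for nm,lo,hi in [("green",(50,60,30),(90,255,255))]:
        m=hsvmask(im,lo,hi)&(W[...,0]<.7); 
        c,l,st,ce=cv2.connectedComponentsWithStats(m.astype(np.uint8))
        for i in range(1,c):
            if st[i,4]>10: P=W[l==i]; print(n,nm,rect(P))
im,d=imaging.grab_frame("side"); cv2.imwrite("pics/s4.png",cv2.resize(im[90:250,220:420],None,fx=4,fy=3.7,interpolation=cv2.INTER_CUBIC))
E
```

```text
top [232. 148.] tang [0.6311 0.2063] ztop 0.09 (20.4, 19.6) foot (array([630.6, 196.4]), 80.7, 61.1, 0.049)
top [252. 148.] tang [0.6293 0.1512] ztop 0.0912 (21.4, 18.9) foot (array([632.1, 152.1]), 83.4, 67.7, -1.474)
top [272. 148.] tang [0.6274 0.0968] ztop 0.0902 (21.1, 17.0) foot (array([628.7,  96.5]), 82.9, 61.9, 1.521)
top carrier (array([627.5, 155.2]), 203.8, 81.6, 1.538)
side bar (array([503.2, 399.8]), 150.6, 25.2, 1.495) [0.0143 0.029  0.0316]
side carrier (array([626.9, 175.7]), 260.8, 95.1, 1.465)
now [0.6329 0.3035 0.1471] al -0.035 tilt [-0.0009 -0.0008] t 31.78 gap 2.6986161807816785e-05
  turn units -0.02 | shift [ 0.0047 -0.0064  0.0069] rows 1 x [ 0.   -0.01  0.01] +last [ 0.005  0.004 -0.003]  end al -0.034
  turn units 0.0 | shift [0.     0.     0.3167] rows 4 x [0.   0.   0.08] +last [ 0.     0.    -0.003]  end al -0.034
  turn units 0.0 | shift [-7.338e-01 -1.000e-04 -0.000e+00] rows 8 x [-0.09 -0.   -0.  ] +last [-0.014 -0.     0.   ]  end al -0.034
top yellow (array([631. , 254.9]), 57.2, 7.0, -0.053) [0.04672602 0.08013631]
top green (array([664.3, -61.7]), 190.8, 5.4, 1.542)
top green (array([578.1, -51.9]), 210.6, 10.5, 1.537)
side yellow (array([627.6, 250.5]), 55.5, 11.0, -0.003) [0.04712997 0.07905391]
side green (array([575.9, -53.5]), 215.9, 14.8, 1.534)
```

View pics/s4.png

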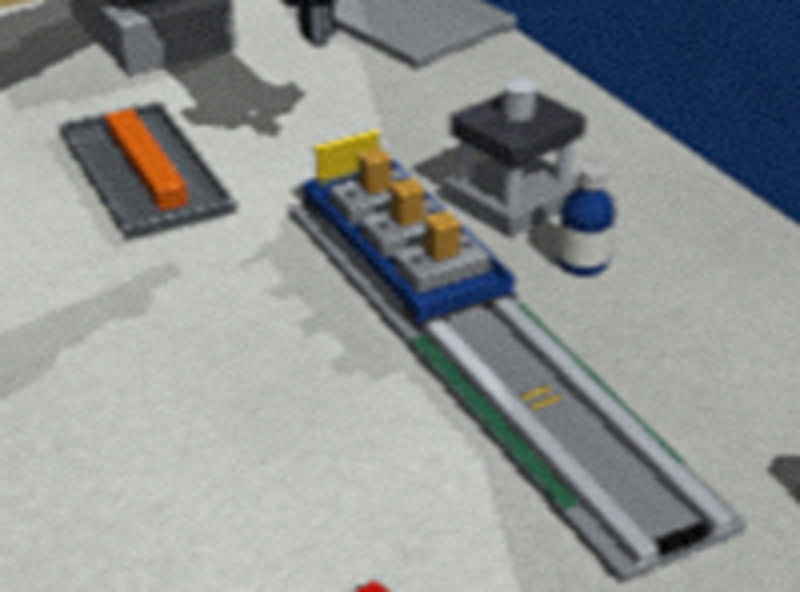

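Emit:
arm_command(
  increments=[
    [[0,0,0,0.005,-0.006,0.06,1],[0,0,0,0,0,0.08,1],[0,0,0,0,0,0.08,1],[0,0,0,0,0,0.06,1],[0,0,0,0,0,0.04,1],[0,0,0,0,0,0,1],[0,0,0,-0.03,0,0,1],[0,0,0,-0.03,0,0,1],[0,0,0,-0.02,0,0,1],[0,0,0,-0.01,0,0,1],[0,0,0,-0.01,0,0,1],[0,0,0,-0.01,0,0,1],[0,0,0,-0.01,0,0,1],[0,0,0,-0.01,0,0,1],[0,0,0,-0.01,0,0,1],[0,0,0,-0.01,0,0,1],[0,0,0,-0.01,0,0,1],[0,0,0,-0.01,0,0,1],[0,0,0,-0.01,0,0,1],[0,0,0,-0.01,0,0,1]],
  ],
)

```text
time: 33.6
position: [0.6295, 0.2493, 0.0516]
eef_rot: [-2.259, -2.183, -0.001]
contact_force: [0.4, 2.2, 1.8]
finger_gap: 0.0
gripper_force: 1.4
```

Emit:
arm_command(
  increments=[
    [[0,0,0,-0.01,0,0,1],[0,0,0,-0.02,0,0,1],[0,0,0,-0.02,0,0,1],[0,0,0,-0.02,0,0,1],[0,0,0,-0.02,0,0,1],[0,0,0,-0.02,0,0,1]],
  ],
)

```text
time: 34.1
position: [0.6284, 0.2156, 0.0516]
eef_rot: [2.259, 2.183, 0.0]
contact_force: [0.2, 2.8, 2.5]
finger_gap: -0.0003
gripper_force: 1.6
```

```bash
python3 - <<'E'
from plan import *
import ins; ins.inserts()
for n in("top",):
    im,d=imaging.grab_frame(n); W=cloud(n,d)
    m=ins.hsvmask(im,(25,120,60),(32,255,255))&(W[...,0]>.55)&(W[...,0]<.7)&(W[...,1]>-.1)&(W[...,1]<.3)
    P=W[m]; print(n,"yellow",ins.rect(P) if len(P) else 0)
plan(.62,.085,.05,-.034)
E
```

```text
top [251. 148.] tang [0.6289 0.1549] ztop 0.0897 (20.4, 17.6) foot (array([634. , 144.8]), 73.0, 61.1, -0.009)
top [270. 148.] tang [0.6274 0.1007] ztop 0.09 (21.6, 19.5) foot (array([627.9, 100.6]), 85.1, 63.9, 1.533)
top [290. 148.] tang [0.6263 0.0455] ztop 0.0904 (20.4, 20.0) foot (array([629.4,  56.1]), 69.6, 60.4, -0.036)
top [150. 195.] tang [0.5095 0.4532] ztop 0.0311 (44.8, 21.0) foot (array([511.7, 464.3]), 83.1, 58.8, -0.091)
top carrier (array([625.8, 103.8]), 200.4, 82.0, 1.534)
side bar (array([503.2, 398.1]), 148.3, 25.4, 1.489) [0.0127 0.0287 0.0315]
side carrier (array([629. , 101.3]), 212.8, 96.0, 1.531)
top yellow (array([628.1, 191.5]), 52.3, 26.1, -0.027)
now [0.6279 0.2147 0.051 ] al -0.036 tilt [-0.0009 -0.0019] t 34.25 gap -1.2471311805547713e-05
  turn units -0.02 | shift [-0.433  -0.0115  0.0034] rows 5 x [-0.09 -0.    0.  ] +last [ 0.017 -0.012  0.003]  end al -0.034
```

Emit:
arm_command(
  increments=[
    [[0,0,0,-0.01,0,0,1],[0,0,0,-0.02,0,0,1],[0,0,0,-0.025,0,0,1],[0,0,0,-0.025,0,0,1],[0,0,0,-0.025,0,0,1],[0,0,0,-0.025,0,0,1],[0,0,0,-0.025,0,0,1],[0,0,0,-0.025,0,0,1],[0,0,0,-0.025,0,0,1],[0,0,0,-0.025,0,0,1],[0,0,0,-0.025,0,0,1],[0,0,0,-0.025,0,0,1],[0,0,0,-0.025,0,0,1],[0,0,0,-0.025,0,0,1],[0,0,0,-0.025,0,0,1],[0,0,0,-0.025,0,0,1],[0,0,0,-0.025,0,0,1],[0,0,0,-0.025,0,0,1],[0,0,0,-0.02,0,0,1],[0,0,0,-0.01,0,0,1]],
  ],
)

```text
time: 35.92
position: [0.6239, 0.0771, 0.0517]
eef_rot: [2.259, 2.181, -0.0]
contact_force: [-1.5, 2.9, -1.0]
finger_gap: 0.0002
gripper_force: 1.2
```

```bash
python3 - <<'E'
from plan import *
import ins; ins.inserts()
plan(.62,.061,.05,-.034)
E
```

```text
top [300. 148.] tang [0.6242 0.0163] ztop 0.0896 (21.4, 17.0) foot (array([619.3,   5.4]), 74.9, 60.0, -0.029)
top [320. 148.] tang [ 0.6234 -0.0376] ztop 0.0897 (21.2, 19.4) foot (array([623.4, -37.4]), 82.7, 64.4, 1.538)
top [340. 148.] tang [ 0.6223 -0.092 ] ztop 0.0892 (20.7, 16.8) foot (array([621.9, -81.6]), 64.7, 62.8, -0.033)
top bar (array([507.3, 401.6]), 147.6, 25.0, 1.48) [0.0081 0.0272 0.0314]
top carrier (array([620.3, -40. ]), 187.4, 81.5, 1.537)
side [344. 167.] tang [0.6208 0.0126] ztop 0.0894 (21.6, 19.6) foot (array([621.5,   3.6]), 65.2, 58.6, -0.021)
side [354. 178.] tang [ 0.62   -0.0414] ztop 0.0895 (21.7, 20.7) foot (array([614.8, -35.6]), 69.6, 69.4, -0.916)
side [366. 190.] tang [ 0.6174 -0.0969] ztop 0.09 (19.4, 19.0) foot (array([618.1, -86.7]), 64.1, 63.3, -0.002)
side bar (array([503. , 398.1]), 150.9, 26.0, 1.496) [0.0121 0.0289 0.0319]
side carrier (array([620.6, -21.6]), 241.5, 90.1, 1.552)
now [0.6242 0.0771 0.0519] al -0.035 tilt [ 0.0012 -0.0015] t 36.02 gap -3.995461546210909e-05
  turn units -0.02 | shift [-0.0542 -0.0122  0.0062] rows 1 x [-0.05 -0.01  0.01] +last [-0.004 -0.002 -0.004]  end al -0.034
```

Emit:
arm_command(
  increments=[
    [[0,0,0,-0.01,0,0,1],[0,0,0,-0.01,0,0,1],[0,0,0,-0.01,0,0,1],[0,0,0,0,0,0,1],[0,0,0,0,0,0,1]],
  ],
)

```text
time: 36.43
position: [0.624, 0.0696, 0.0519]
eef_rot: [2.258, 2.183, 0.002]
contact_force: [1.4, 3.1, 1.1]
finger_gap: 0.0
gripper_force: 1.5
```

Emit:
arm_command(
  increments=[
    [[0,0,0,-0.004,0,0,1],[0,0,0,0,0,0,1]],
  ],
)

```text
time: 36.6
position: [0.624, 0.0694, 0.052]
eef_rot: [-2.258, -2.184, -0.004]
contact_force: [1.0, 6.2, 1.8]
finger_gap: -0.0002
gripper_force: 3.1
```

Emit:
arm_command(
  increments=[
    [[0,0,0,-0.004,0,0,1],[0,0,0,0,0,0,1]],
  ],
)

```text
time: 36.77
position: [0.624, 0.0693, 0.052]
eef_rot: [-2.256, -2.183, -0.006]
contact_force: [1.9, 9.0, 1.1]
finger_gap: 0.0003
gripper_force: 4.6
```

Emit:
arm_command(
  increments=[
    [[0,0,0,-0.004,0,0,1],[0,0,0,0,0,0,1]],
  ],
)

```text
time: 36.93
position: [0.624, 0.0691, 0.052]
eef_rot: [-2.254, -2.183, -0.009]
contact_force: [1.9, 12.1, 0.8]
finger_gap: 0.0001
gripper_force: 6.2
```

```bash
python3 - <<'E'
from plan import *
import ins
plan(.62,.061,.05,-.034)
for n in("top","side"):
    im,d=imaging.grab_frame(n); W=cloud(n,d)
    m=ins.hsvmask(im,(105,120,30),(125,255,200))&(W[...,0]<.69)&(W[...,0]>.5)&(W[...,2]>.03)&(W[...,2]<.055); P=W[m]
    c,s=np.cos(-.034),np.sin(-.034); v=-s*P[:,0]+c*P[:,1]; print(n,"v along",np.percentile(v,[.3,1,99,99.7]).round(4))
    m=ins.hsvmask(im,(50,60,30),(90,255,255))&(W[...,0]<.7)&(W[...,0]>.5)&(W[...,2]<.03); P=W[m]; v=-s*P[:,0]+c*P[:,1]; print(" green v",np.percentile(v,[.5,2,98,99.5]).round(4))
E
```

```text
now [0.624  0.0691 0.052 ] al -0.032 tilt [0.0015 0.0063] t 36.93 gap 0.0001386315156366215
  turn units 0.02 | shift [-0.0276 -0.0124  0.0067] rows 1 x [-0.03 -0.01  0.01] +last [ 0.002 -0.002 -0.003]  end al -0.034
top v along [-0.1209 -0.1208  0.0607  0.0635]
 green v [-0.137  -0.1344  0.041   0.0439]
side v along [-0.128  -0.1273  0.0747  0.0766]
 green v [-0.1401 -0.1366  0.0685  0.0723]
```

```bash
python3 - <<'E'
from h import *
im,d=imaging.grab_frame("top"); a=cv2.resize(im[120:185,210:400],None,fx=4,fy=4,interpolation=cv2.INTER_CUBIC)
im2,d=imaging.grab_frame("side"); b=cv2.resize(im2[130:260,280:440],(640,330),interpolation=cv2.INTER_CUBIC)
o=np.zeros((590,760,3),np.uint8); o[:260]=a; o[260:,:640]=b; cv2.imwrite("pics/c5.png",o)
E
```

```text
(no output)
```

View pics/c5.png

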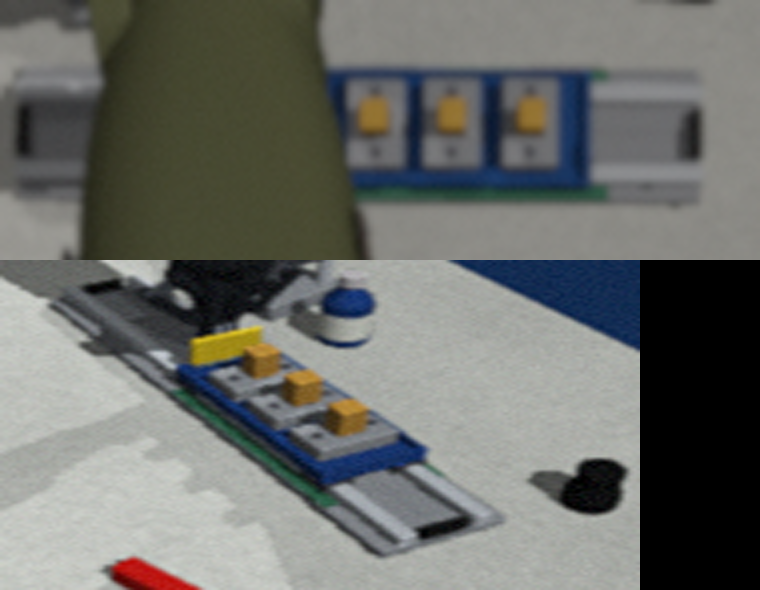

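The crop shows the carrier front at column ~589, with green reaching ~605 and the rail end at 700. That is about 5 mm short of the station, at the detent's entry ramp. I'll keep pushing gently.

Emit:
arm_command(
  increments=[
    [[0,0,0,-0.004,0,0,1],[0,0,0,0,0,0,1],[0,0,0,0,0,0,1]],
  ],
)

```text
time: 37.38
position: [0.624, 0.069, 0.052]
eef_rot: [-2.253, -2.183, -0.011]
contact_force: [2.2, 15.4, 0.2]
finger_gap: -0.0001
gripper_force: 7.6
```

Emit:
arm_command(
  increments=[
    [[0,0,0,-0.003,0,0,1],[0,0,0,0,0,0,1],[0,0,0,0,0,0,1]],
  ],
)

```text
time: 37.63
position: [0.624, 0.0686, 0.052]
eef_rot: [-2.252, -2.183, -0.011]
contact_force: [2.1, 15.3, 0.3]
finger_gap: -0.0001
gripper_force: 8.2
```

Emit:
arm_command(
  increments=[
    [[0,0,0,-0.002,0,0,1],[0,0,0,0,0,0,1],[0,0,0,0,0,0,1]],
  ],
)

```text
time: 37.88
position: [0.6239, 0.0665, 0.052]
eef_rot: [-2.255, -2.184, -0.008]
contact_force: [1.9, 10.4, 1.6]
finger_gap: -0.0002
gripper_force: 5.2
```

Emit:
arm_command(
  increments=[
    [[0,0,0,-0.002,0,0,1],[0,0,0,0,0,0,1],[0,0,0,0,0,0,1]],
  ],
)

```text
time: 38.13
position: [0.6238, 0.064, 0.052]
eef_rot: [-2.257, -2.184, -0.004]
contact_force: [1.7, 6.9, 0.9]
finger_gap: -0.0001
gripper_force: 3.1
```

Emit:
arm_command(
  increments=[
    [[0,0,0,-0.002,0,0,1],[0,0,0,0,0,0,1],[0,0,0,0,0,0,1]],
  ],
)

```text
time: 38.38
position: [0.6237, 0.0624, 0.0519]
eef_rot: [2.258, 2.183, 0.002]
contact_force: [2.3, 3.1, 2.1]
finger_gap: -0.0
gripper_force: 2.1
```

```bash
python3 - <<'E'
from h import *
import ins
ins.inserts()
im,d=imaging.grab_frame("top"); a=cv2.resize(im[120:185,300:400],None,fx=7.5,fy=7.5,interpolation=cv2.INTER_CUBIC)
cv2.imwrite("pics/c6.png",a)
E
```

```text
top [305. 148.] tang [0.6243 0.002 ] ztop 0.0901 (21.8, 17.2) foot (array([619.2,  -8.9]), 75.2, 60.0, -0.022)
top [325. 148.] tang [ 0.6235 -0.0531] ztop 0.0903 (20.4, 16.7) foot (array([622.6, -53.1]), 85.3, 64.4, 1.548)
top [345. 148.] tang [ 0.621  -0.1073] ztop 0.0893 (21.9, 19.5) foot (array([ 623.1, -102.5]), 74.3, 72.7, 0.988)
top bar (array([506.9, 402.9]), 147.8, 24.9, 1.483) [0.0109 0.0274 0.0322]
top carrier (array([619.5, -57.8]), 184.4, 81.0, 1.525)
side [347. 170.] tang [ 0.6208 -0.0021] ztop 0.0895 (21.5, 20.8) foot (array([623.7, -12.3]), 70.9, 63.9, -0.077)
side [357. 181.] tang [ 0.6188 -0.056 ] ztop 0.0899 (21.7, 21.5) foot (array([612.7, -51.8]), 73.5, 69.7, 0.634)
side [368. 193.] tang [ 0.6164 -0.1118] ztop 0.0898 (19.4, 18.5) foot (array([ 617.4, -100.3]), 62.9, 62.3, -0.018)
side bar (array([503.3, 399.4]), 152.0, 24.8, 1.494) [0.0123 0.0289 0.0317]
side carrier (array([620.9, -28.7]), 255.9, 93.7, 1.558)
```

View pics/c6.png

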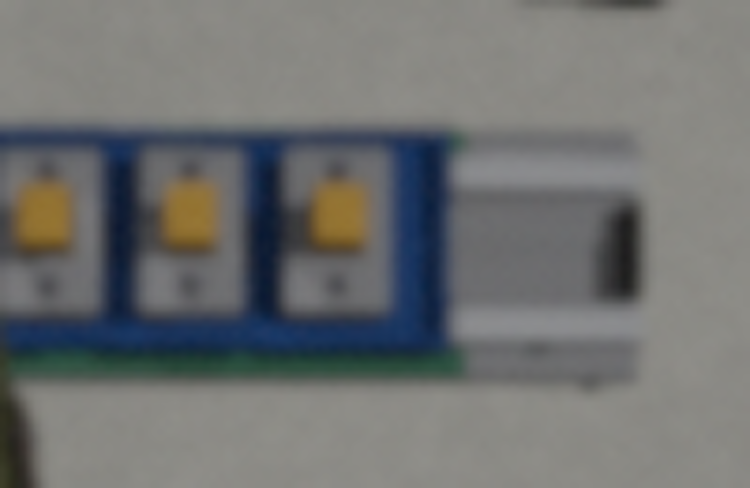

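Emit:
arm_command(
  increments=[
    [[0,0,0,0.02,0,0,1],[0,0,0,0.04,0,0,1],[0,0,0,0.04,0,0,1],[0,0,0,0,0,0,1],[0,0,0,0,0,0,1]],
  ],
)

```text
time: 38.95
position: [0.6235, 0.0928, 0.0511]
eef_rot: [-2.257, -2.185, 0.002]
contact_force: [0.6, -0.3, 0.5]
finger_gap: 0.0002
gripper_force: 0.0
```

```bash
python3 - <<'E'
from plan import *
import ins
ins.inserts()
plan(.624,.0624,.05)
for n in("top","side"):
    im,d=imaging.grab_frame(n); W=cloud(n,d)
    m=ins.hsvmask(im,(25,120,60),(32,255,255))&(W[...,0]>.55)&(W[...,0]<.7)&(W[...,1]>-.1)&(W[...,1]<.3)
    P=W[m]; print(n,"yellow",ins.rect(P) if len(P) else 0)
E
```

```text
top [306. 148.] tang [0.624  0.0024] ztop 0.0893 (22.9, 17.1) foot (array([619. ,  -8.8]), 74.9, 60.0, -0.027)
top [325. 148.] tang [ 0.6228 -0.0531] ztop 0.0893 (22.2, 16.7) foot (array([623. , -52.9]), 85.5, 69.4, 1.365)
top [345. 148.] tang [ 0.6218 -0.1085] ztop 0.0898 (20.7, 16.9) foot (array([624.5, -97.3]), 70.4, 59.9, -0.03)
top bar (array([506.9, 402.5]), 149.5, 24.8, 1.492) [0.0081 0.027  0.0315]
top carrier (array([619.9, -50.1]), 200.0, 81.2, 1.533)
side [347. 170.] tang [ 0.6208 -0.0025] ztop 0.0899 (22.6, 21.6) foot (array([619.8, -13.7]), 65.3, 60.4, -0.101)
side [357. 181.] tang [ 0.6186 -0.0548] ztop 0.0901 (22.4, 20.6) foot (array([613.2, -50.8]), 70.2, 66.9, -0.922)
side [369. 193.] tang [ 0.6164 -0.1118] ztop 0.09 (20.1, 19.3) foot (array([ 618. , -100.5]), 65.2, 62.7, -0.011)
side bar (array([503. , 397.4]), 152.6, 25.6, 1.492) [0.0133 0.0288 0.0318]
side carrier (array([622.5, -28.4]), 255.8, 92.4, 1.545)
now [0.6237 0.092  0.0512] al -0.034 tilt [-0.0006 -0.0007] t 39.05 gap 8.627334775376717e-06
  turn units 0.0 | shift [-0.0985  0.0044  0.004 ] rows 2 x [-0.05  0.    0.  ] +last [0.002 0.004 0.004]  end al -0.034
top yellow (array([622.9,  50.3]), 53.3, 6.2, -0.029)
side yellow (array([637.5,  68.9]), 93.4, 45.1, 0.913)
```

Emit:
arm_command(
  increments=[
    [[0,0,0,-0.04,0,0,1],[0,0,0,-0.03,0,0,1],[0,0,0,-0.015,0,0,1],[0,0,0,0,0,0,1],[0,0,0,-0.007,0,0,1],[0,0,0,-0.007,0,0,1],[0,0,0,0,0,0,1],[0,0,0,0,0,0,1]],
  ],
)

```text
time: 39.82
position: [0.623, 0.0623, 0.0515]
eef_rot: [2.259, 2.183, 0.0]
contact_force: [-0.6, 1.0, 0.7]
finger_gap: 0.0
gripper_force: 0.0
```

Emit:
arm_command(
  increments=[
    [[0,0,0,-0.004,0,0,1],[0,0,0,0,0,0,1],[0,0,0,0,0,0,1]],
  ],
)

```text
time: 40.07
position: [0.623, 0.0612, 0.0515]
eef_rot: [2.259, 2.183, -0.0]
contact_force: [-0.4, -0.0, 0.4]
finger_gap: -0.0001
gripper_force: 0.0
```

Emit:
arm_command(
  increments=[
    [[0,0,0,-0.003,0,0,1],[0,0,0,0,0,0,1],[0,0,0,0,0,0,1]],
  ],
)

```text
time: 40.32
position: [0.6229, 0.0602, 0.0515]
eef_rot: [-2.259, -2.183, 0.0]
contact_force: [-1.1, 1.0, -0.4]
finger_gap: -0.0001
gripper_force: 0.3
```

Emit:
arm_command(
  increments=[
    [[0,0,0,-0.004,0,0,1],[0,0,0,0,0,0,1],[0,0,0,0,0,0,1]],
  ],
)

```text
time: 40.57
position: [0.6229, 0.0591, 0.0515]
eef_rot: [-2.259, -2.183, -0.0]
contact_force: [0.6, 1.9, -1.2]
finger_gap: 0.0004
gripper_force: 0.9
```

Emit:
arm_command(
  increments=[
    [[0,0,0,-0.005,0,0,1],[0,0,0,0,0,0,1],[0,0,0,0,0,0,1]],
  ],
)

```text
time: 40.82
position: [0.6228, 0.0576, 0.0515]
eef_rot: [-2.259, -2.183, -0.0]
contact_force: [-0.5, 2.5, -0.7]
finger_gap: 0.0002
gripper_force: 1.3
```

Emit:
arm_command(
  increments=[
    [[0,0,0,-0.003,0,0,1],[0,0,0,0,0,0,1],[0,0,0,0,0,0,1]],
  ],
)

```text
time: 41.07
position: [0.6228, 0.0573, 0.0515]
eef_rot: [-2.258, -2.183, -0.002]
contact_force: [-0.1, 5.4, -1.1]
finger_gap: -0.0005
gripper_force: 2.5
```

Emit:
arm_command(
  increments=[
    [[0,0,0,-0.003,0,0,1],[0,0,0,0,0,0,1],[0,0,0,0,0,0,1]],
  ],
)

```text
time: 41.32
position: [0.6228, 0.057, 0.0515]
eef_rot: [-2.257, -2.183, -0.003]
contact_force: [-0.1, 7.5, -0.6]
finger_gap: -0.0003
gripper_force: 3.5
```

Emit:
arm_command(
  increments=[
    [[0,0,0,0.02,0,0,1],[0,0,0,0.04,0,0,1],[0,0,0,0.08,0,0,1],[0,0,0,0.08,0,0,1],[0,0,0,0.08,0,0,1],[0,0,0,0.08,0,0,1],[0,0,0,0.08,0,-0.08,1],[0,0,0,0.08,0,-0.08,1],[0,0,0,0.08,0,-0.08,1],[0,0,0,0,0,0,1],[0,0,0,0,0,0,1]],
  ],
)

```text
time: 42.23
position: [0.6304, 0.2437, 0.1253]
eef_rot: [2.255, 2.184, 0.005]
contact_force: [0.1, -0.5, -0.4]
finger_gap: 0.0005
gripper_force: 0.0
```

```bash
python3 - <<'E'
from plan import *
import ins
ins.inserts()
c,s=np.cos(-.034),np.sin(-.034)
for n in("top","side"):
    im,d=imaging.grab_frame(n); cv2.imwrite(f"pics/{n}7.png",im); W=cloud(n,d)
    U=c*W[...,0]+s*W[...,1]; V=-s*W[...,0]+c*W[...,1]; Z=W[...,2]
    m=ins.hsvmask(im,(25,120,60),(32,255,255))&(W[...,0]>.55)&(W[...,0]<.7)&(W[...,1]>-.1)&(W[...,1]<.3)&(Z>.04)
    print(n,"yellow v",np.median(V[m]).round(4),ins.rect(W[m]))
    m=ins.hsvmask(im,(105,120,30),(125,255,200))&(abs(U-.622)<.06)&(Z>.028)&(Z<.055)
    v=V[m]; print(" carrier v",np.percentile(v,[0,.5,2,98,99.5,100]).round(4))
    u0=np.median(U[m])
    m=(abs(U-u0)<.04)&(Z>.006)&(Z<.035); v=V[m]; v=v[(v>-.3)&(v<.35)]; print(" rail v",np.percentile(v,[0,.3,99.7,100]).round(4))
    m=ins.hsvmask(im,(50,60,30),(90,255,255))&(abs(U-.62)<.06)&(Z<.025); v=V[m]; print(" green v",np.percentile(v,[0,.5,2,98,99.5,100]).round(4))
E
```

```text
top [307. 148.] tang [ 0.6238 -0.0031] ztop 0.0888 (22.3, 17.0) foot (array([622.9, -14.6]), 78.3, 60.0, -0.029)
top [327. 148.] tang [ 0.6226 -0.0572] ztop 0.0893 (22.3, 19.5) foot (array([625.9, -57.4]), 82.7, 70.3, 1.552)
top [347. 148.] tang [ 0.6213 -0.1128] ztop 0.0898 (20.9, 19.6) foot (array([ 624.2, -101.6]), 70.4, 62.9, -0.026)
top carrier (array([619.9, -53.7]), 200.8, 81.7, 1.53)
side [348. 171.] tang [ 0.6204 -0.0077] ztop 0.0899 (22.1, 20.4) foot (array([621.8, -18. ]), 69.2, 61.9, -0.13)
side [358. 182.] tang [ 0.618  -0.0601] ztop 0.0898 (22.0, 18.7) foot (array([613.3, -55.8]), 73.1, 68.6, -0.966)
side [370. 194.] tang [ 0.6165 -0.1168] ztop 0.0898 (19.6, 18.7) foot (array([ 620.6, -105.7]), 70.1, 62.7, -0.024)
side bar (array([503.9, 398.3]), 149.1, 26.3, 1.482) [0.0129 0.0289 0.0314]
side carrier (array([623.9,  35.1]), 393.1, 88.3, 1.504)
top yellow v 0.0659 (array([623.6,  45.2]), 56.5, 5.6, -0.035)
 carrier v [-0.1327 -0.1323 -0.132   0.06    0.0654  0.0683]
 rail v [-0.2954 -0.2065  0.2899  0.2942]
 green v [-0.1342 -0.1341 -0.1315  0.0677  0.073   0.0731]
side yellow v 0.0615 (array([621.3,  40.9]), 59.5, 8.3, 0.036)
 carrier v [-0.1394 -0.1392 -0.1386  0.0607  0.0639  0.0682]
 rail v [-0.2104 -0.2097  0.2878  0.2947]
 green v [-0.1422 -0.1405 -0.1372  0.0678  0.0712  0.0731]
```

```bash
cat > scr.py <<'E'
from meas import *
def scr():
    for n in("top","side"):
        im,d=imaging.grab_frame(n); W=cloud(n,d); ok=np.isfinite(W[...,0]); Z=W[...,2]
        m=hsvmask(im,(0,150,60),(4,255,255))&ok&(W[...,1]<0)&(W[...,0]>.3)
        P=W[m]; zt=np.percentile(P[:,2],90); r=rect(P[P[:,2]>zt-.008]); print(n,"handle",r,"ztop",zt.round(4))
        m=ok&(np.hypot(W[...,0]-.497,W[...,1]+.429)<.13)&(W[...,0]>.38)
        near=m&(Z>.016)&(Z<.028)&~hsvmask(im,(0,150,60),(4,255,255))
        c,l,st,ce=cv2.connectedComponentsWithStats(near.astype(np.uint8)); i=1+np.argmax(st[1:,4]); print(" cover",rect(W[l==i]),st[i,4])
        dark=(cv2.cvtColor(im,cv2.COLOR_BGR2HSV)[...,2]<60)&m
        c,l,st,ce=cv2.connectedComponentsWithStats(dark.astype(np.uint8)); i=1+np.argmax(st[1:,4]); print(" black",rect(W[l==i]),st[i,4])
        for f in finder.outline_of("scraper",n):
            if f["confidence"]>.5:
                P=W[f["region"]&ok]; 
                if np.median(P[:,1])<0: print(" scraper outline",rect(P))
        for f in finder.outline_of("dock",n):
            P=W[f["region"]&ok]
            if np.hypot(*(np.median(P,0)[:2]-[.497,-.429]))<.05: print(" dock outline",rect(P))
E
python3 - <<'E'
from scr import *
from plan import *
scr(); plan(.424,-.207,.15,.262)
E
```

```text
top handle (array([ 426.2, -204.3]), 91.2, 17.5, -1.309) ztop 0.0279
 cover (array([ 512.1, -486.7]), 72.9, 71.7, -1.315) 546
 black (array([ 487.3, -392.8]), 133.8, 68.0, -1.309) 1047
 scraper outline (array([ 436.5, -241.2]), 170.0, 43.8, -1.299)
 scraper outline (array([ 495.6, -425.5]), 201.4, 73.6, -1.306)
 dock outline (array([ 496.3, -424.9]), 201.8, 74.8, -1.306)
side handle (array([ 422.5, -210.6]), 92.2, 20.4, -1.297) ztop 0.0279
 cover (array([ 509.8, -490.3]), 74.7, 70.0, 0.255) 1277
 black (array([ 492.1, -426.4]), 201.5, 71.6, -1.318) 1900
 scraper outline (array([ 435. , -242.1]), 173.6, 47.6, -1.342)
 dock outline (array([ 500.4, -426.3]), 200.2, 88.6, -1.317)
now [0.629  0.2409 0.1231] al -0.035 tilt [-0.0006 -0.0004] t 42.73 gap 5.595293900054621e-06
  turn units -3.71 | shift [-1.2651 -1.0469 -0.0898] rows 18 x [-0.07 -0.06 -0.  ] +last [-0.005  0.033 -0.09 ]  end al 0.262
```

```bash
python3 - <<'E'
from plan import *
seq((.427,-.217,.13,.267),(.427,-.217,.005))
E
```

```text
now [0.629  0.2409 0.1231] al -0.035 tilt [-0.0006 -0.0004] t 42.73 gap 5.595293900054621e-06
  turn units -3.77 | shift [-1.2947 -1.0523 -0.0231] rows 18 x [-0.07 -0.06 -0.  ] +last [-0.035  0.028 -0.023]  end al 0.267
  turn units 0.0 | shift [0.     0.     0.4167] rows 5 x [0.   0.   0.08] +last [0.    0.    0.017]  end al 0.267
```

Emit:
arm_command(
  increments=[
    [[0,0,0,0,0,-0.06,1],[0,0,-0.94,0,0,0,1],[0,0,-0.94,0,0,0,1],[0,0,-0.94,0,0,0,1],[0,0,-0.94,0,0,0,1],[0,0,0,-0.0719,-0.0585,0,1],[0,0,0,-0.0719,-0.0585,0,1],[0,0,0,-0.0719,-0.0585,0,1],[0,0,0,-0.0719,-0.0585,0,1],[0,0,0,-0.0719,-0.0585,0,1],[0,0,0,-0.0719,-0.0585,0,1],[0,0,0,-0.0719,-0.0585,0,1],[0,0,0,-0.0719,-0.0585,0,1],[0,0,0,-0.0719,-0.0585,0,1],[0,0,0,-0.0719,-0.0585,0,1],[0,0,0,-0.0719,-0.0585,0,1],[0,0,0,-0.0719,-0.0585,0,1],[0,0,0,-0.0719,-0.0585,0,1],[0,0,0,-0.0719,-0.0585,0,1],[0,0,0,-0.0719,-0.0585,0,1]],
  ],
)

```text
time: 44.4
position: [0.4597, -0.1412, 0.1417]
eef_rot: [1.906, 2.496, 0.0]
contact_force: [0.0, 0.7, -0.8]
finger_gap: 0.0002
gripper_force: 0.0
```

Emit:
arm_command(
  increments=[
    [[0,0,0,-0.0719,-0.0585,0.01,0],[0,0,0,-0.0719,-0.0585,0.01,0],[0,0,0,-0.0719,-0.0585,0.01,0],[0,0,0,0,0,0,-0.6],[0,0,0,0,0,0,-0.6],[0,0,0,0,0,0,-0.6],[0,0,0,0,0,0,-0.6]],
  ],
)

```text
time: 44.98
position: [0.4271, -0.2156, 0.1326]
eef_rot: [1.905, 2.498, 0.001]
contact_force: [0.6, 1.0, -1.1]
finger_gap: 0.0686
gripper_force: 0.0
```

```bash
python3 - <<'E'
from scr import *
from plan import *
scr()
seq((.427,-.217,.06,.267),(.427,-.217,.005))
E
```

```text
top handle (array([ 420. , -183.2]), 47.1, 17.1, -1.279) ztop 0.0289
 cover (array([ 512.2, -487. ]), 71.9, 71.7, 0.254) 559
 black (array([ 526.7, -436.4]), 38.2, 19.5, 1.262) 53
side handle (array([ 422.2, -209.5]), 92.6, 19.7, -1.295) ztop 0.0285
 cover (array([ 509.9, -490.3]), 73.8, 70.0, 0.257) 1290
 black (array([ 491.7, -425.7]), 200.8, 71.4, -1.315) 1875
 scraper outline (array([ 437. , -245.1]), 165.6, 47.2, -1.364)
 dock outline (array([ 499.7, -424.3]), 203.1, 87.9, -1.314)
now [ 0.427  -0.2157  0.1325] al 0.268 tilt [ 0.0001 -0.    ] t 45.28 gap 0.06793813927637612
  turn units 0.01 | shift [-0.0041 -0.0011  0.2418] rows 3 x [-0.   -0.    0.08] +last [-0.004 -0.001  0.002]  end al 0.267
  turn units 0.0 | shift [0.     0.     0.1833] rows 2 x [0.   0.   0.09] +last [0.    0.    0.003]  end al 0.267
```

Emit:
arm_command(
  increments=[
    [[0,0,0,-0.004,0,0.07,-0.6],[0,0,0,0,0,0.08,-0.6],[0,0,0,0,0,0.08,-0.6],[0,0,0,0,0,0.08,-0.6],[0,0,0,0,0,0.06,-0.6],[0,0,0,0,0,0.04,-0.6],[0,0,0,0,0,0.013,-0.6],[0,0,0,0,0,0,-0.6],[0,0,0,0,0,0,0],[0,0,0,0,0,0,1],[0,0,0,0,0,0,1],[0,0,0,0,0,0,1],[0,0,0,0,0,0,1],[0,0,0,0,0,0,1],[0,0,0,0,0,0,1],[0,0,0,0,0,0,1],[0,0,0,0,0,0,1]],
  ],
  newtons=80,
)

```text
time: 46.7
position: [0.4278, -0.2178, 0.0067]
eef_rot: [1.905, 2.496, 0.001]
contact_force: [-0.1, 0.8, 6.7]
finger_gap: 0.0206
gripper_force: 79.0
```

Emit:
arm_command(
  increments=[
    [[0,0,0,0,0,-0.04,1],[0,0,0,0,0,-0.06,1],[0,0,0,0,0,-0.06,1],[0,0,0,0,0,-0.04,1],[0,0,0,0,0,0,1],[0,0,0,0,0,0,1],[0,0,0,0,0,0,1]],
  ],
)

```text
time: 47.28
position: [0.4266, -0.2172, 0.065]
eef_rot: [-1.906, -2.497, 0.0]
contact_force: [0.9, 0.3, -1.4]
finger_gap: 0.0203
gripper_force: 78.4
```

```bash
python3 - <<'E'
from scr import *
from plan import *
scr()
plan(.46,-.34,.07,.26)
im,d=imaging.grab_frame("side"); W=cloud("side",d)
# blade points: grey, elevated, near hand and ahead
m=np.isfinite(W[...,0])&(W[...,2]>.035)&(W[...,2]<.08)&(W[...,1]<-.26)&(W[...,1]>-.40)&(abs(W[...,0]-.44)<.08)
P=W[m]; print(len(P),rect(P) if len(P) else 0, np.percentile(P[:,2],[5,50,95]) if len(P) else 0)
A=np.c_[P[:,:2],np.ones(len(P))]; print("blade plane",np.linalg.lstsq(A,P[:,2],rcond=None)[0])
E
```

```text
top handle (array([ 418.3, -175.8]), 32.3, 15.7, -1.306) ztop 0.0884
 cover (array([ 512.1, -487.1]), 72.6, 71.7, -1.317) 573
 black (array([ 495.7, -426.4]), 69.5, 69.2, -1.254) 340
 scraper outline (array([ 419.5, -178.2]), 41.7, 26.6, -1.28)
 scraper outline (array([622.9, -55.8]), 66.0, 40.1, -0.032)
 dock outline (array([ 504. , -457.5]), 134.0, 69.6, -1.338)
side handle (array([ 429. , -233.4]), 42.0, 25.4, -1.176) ztop 0.0858
 cover (array([ 510.1, -490.3]), 74.4, 70.1, 0.256) 1277
 black (array([ 491.7, -426.4]), 200.4, 71.4, -1.323) 1870
 scraper outline (array([ 454.7, -251.6]), 146.5, 84.1, -1.354)
 dock outline (array([ 499. , -426.1]), 200.6, 90.0, -1.292)
now [ 0.4266 -0.2172  0.065 ] al 0.267 tilt [-0.0011  0.0005] t 47.58 gap 0.02018097766056428
  turn units 0.08 | shift [-0.4243  0.0025 -0.0168] rows 5 x [-0.08  0.   -0.  ] +last [-0.024  0.002 -0.017]  end al 0.26
532 (array([ 446.2, -290.6]), 73.1, 47.1, -1.286) [0.05985116 0.06184227 0.06357041]
blade plane [-0.00030074  0.00108562  0.06223024]
```

```bash
python3 - <<'E'
from plan import *
seq((.4671,-.3215,.06,.257),(.4671,-.3215,.0162),(.4882,-.4018,.0162))
E
```

```text
now [ 0.4267 -0.2172  0.0651] al 0.267 tilt [-0.0008  0.0004] t 47.63 gap 0.02049812925483249
  turn units 0.12 | shift [-0.3704  0.042   0.017 ] rows 4 x [-0.09  0.01  0.  ] +last [-0.01   0.002  0.017]  end al 0.257
  turn units 0.0 | shift [0.    0.    0.146] rows 2 x [0.   0.   0.07] +last [0.    0.    0.006]  end al 0.257
  turn units 0.0 | shift [-0.2768 -0.     -0.    ] rows 3 x [-0.09 -0.   -0.  ] +last [-0.007 -0.     0.   ]  end al 0.257
```

Emit:
arm_command(
  increments=[
    [[0,0,0.12,0,0,0,1],[0,0,0,-0.06,0.007,0.003,1],[0,0,0,-0.062,0.007,0.003,1],[0,0,0,-0.062,0.007,0.003,1],[0,0,0,-0.062,0.007,0.003,1],[0,0,0,-0.062,0.007,0.003,1],[0,0,0,-0.062,0.007,0.003,1],[0,0,0,0,0,0.05,1],[0,0,0,0,0,0.05,1],[0,0,0,0,0,0.03,1],[0,0,0,0,0,0,1],[0,0,0,0,0,0,1],[0,0,0,0,0,0,1],[0,0,0,0,0,0,1]],
  ],
)

```text
time: 48.8
position: [0.468, -0.3218, 0.0221]
eef_rot: [1.917, 2.487, 0.0]
contact_force: [-1.0, 0.5, -1.2]
finger_gap: 0.0203
gripper_force: 78.4
```

```bash
python3 - <<'E'
from scr import *
from plan import *
plan(.4671,-.3215,.0162,.257)
th=-1.314; e=np.array([np.cos(th),np.sin(th)]); l=np.array([-e[1],e[0]])
for n in("side","top"):
    im,d=imaging.grab_frame(n); cv2.imwrite(f"pics/{n}8.png",im); W=cloud(n,d); ok=np.isfinite(W[...,0])
    X=W[...,:2]-np.array([.4671,-.3215]); A=X@e; L=X@l; Z=W[...,2]; V=cv2.cvtColor(im,cv2.COLOR_BGR2HSV)[...,2]
    cov=ok&(A>.145)&(A<.23)&(abs(L)<.05)&(Z>.018); print(n,"cover",A[cov].min().round(4),A[cov].max().round(4),"lat",np.percentile(L[cov],[1,99]).round(4), "z",np.median(Z[cov]).round(4))
    bl=ok&(A>.045)&(A<.135)&(abs(L)<.034)&(V>75)&(Z>.007)&(Z<.03)
    if bl.sum()>20:
        print(" blade",np.percentile(A[bl],[1,99]).round(4),"z",np.percentile(Z[bl],[5,50,95]).round(4),bl.sum())
        for a,b in((.05,.07),(.07,.09),(.09,.11)):
            k=bl&(A>a)&(A<b); print("  ",a,np.percentile(L[k],[2,98]).round(4),np.median(Z[k]).round(4)) if k.sum()>5 else 0
im=cv2.imread("pics/side8.png"); cv2.imwrite("pics/c8.png",cv2.resize(im[230:390,300:480],None,fx=4,fy=3.7,interpolation=cv2.INTER_CUBIC))
E
```

```text
now [ 0.468  -0.3218  0.0221] al 0.257 tilt [ 0.0012 -0.0009] t 48.8 gap 0.020262296354950953
  turn units 0.0 | shift [ 0.0018 -0.0028  0.0196] rows 1 x [ 0.   -0.    0.02] +last [ 0.002 -0.003 -0.   ]  end al 0.257
side cover 0.145 0.2091 lat [-0.0378  0.0339] z 0.0226
 blade [0.0459 0.1124] z [0.0165 0.019  0.0211] 625
   0.05 [-0.0214  0.0305] 0.0189
   0.07 [-0.0213  0.0227] 0.019
   0.09 [-0.0216  0.0217] 0.019Traceback (most recent call last):
  File "<stdin>", line 8, in <module>
    return umr_minimum(a, axis, None, out, keepdims, initial, where)
ValueError: zero-size array to reduction operation minimum which has no identity
```

Emit:
arm_command(
  increments=[
    [[0,0,0,0,-0.0067,0.01,1],[0,0,0,0,0,0.01,1],[0,0,0,0,0,0,1],[0,0,0,-0.02,0,0,1],[0,0,0,-0.02,0,0,1],[0,0,0,-0.02,0,0,1],[0,0,0,-0.02,0,0,1],[0,0,0,-0.02,0,0,1],[0,0,0,-0.02,0,0,1],[0,0,0,0,0,0,1],[0,0,0,0,0,0,1]],
  ],
)

```text
time: 49.82
position: [0.4746, -0.3573, 0.0151]
eef_rot: [-1.919, -2.487, -0.0]
contact_force: [-0.5, -0.2, -1.6]
finger_gap: 0.0202
gripper_force: 78.4
```

```bash
python3 - <<'E'
from h import *
from plan import *
plan(.4882,-.4018,.0162,.257)
im,d=imaging.grab_frame("side"); cv2.imwrite("pics/c9.png",cv2.resize(im[230:390,300:480],None,fx=4,fy=3.7,interpolation=cv2.INTER_CUBIC))
E
```

```text
now [ 0.4746 -0.3573  0.0151] al 0.256 tilt [0.     0.0001] t 49.82 gap 0.020185611649606222
  turn units -0.01 | shift [-0.1551  0.006  -0.0037] rows 2 x [-0.08  0.   -0.  ] +last [ 0.005  0.006 -0.004]  end al 0.257
```

View pics/c9.png

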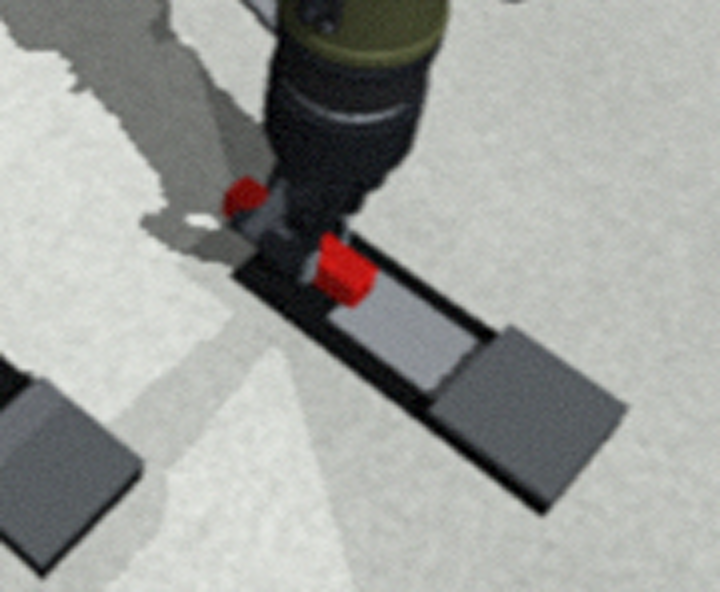

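The blade is lined up and entering the slot mouth at crop pixel (455,365), with no contact force. I'll slide it on in.

Emit:
arm_command(
  increments=[
    [[0,0,0,-0.02,0,0,1],[0,0,0,-0.02,0,0,1],[0,0,0,-0.02,0,0,1],[0,0,0,-0.02,0,0,1],[0,0,0,-0.02,0,0,1],[0,0,0,-0.02,0,0,1],[0,0,0,-0.02,0,0,1],[0,0,0,-0.01,0,0,1],[0,0,0,0,0,0,1],[0,0,0,0,0,0,1]],
  ],
)

```text
time: 50.7
position: [0.4859, -0.4004, 0.015]
eef_rot: [-1.919, -2.487, -0.0]
contact_force: [-0.4, 0.5, -1.6]
finger_gap: 0.0204
gripper_force: 78.4
```

Emit:
arm_command(
  increments=[
    [[0,0,0,-0.005,0,0,1],[0,0,0,-0.005,0,0,1],[0,0,0,0,0,0,1],[0,0,0,0,0,0,1]],
  ],
)

```text
time: 51.03
position: [0.4869, -0.4032, 0.0152]
eef_rot: [1.918, 2.488, 0.0]
contact_force: [-0.1, 0.1, -2.7]
finger_gap: 0.0199
gripper_force: 78.4
```

Emit:
arm_command(
  increments=[
    [[0,0,0,-0.005,0,0,1],[0,0,0,0,0,0,1],[0,0,0,0,0,0,1]],
  ],
)

```text
time: 51.28
position: [0.4872, -0.4048, 0.0152]
eef_rot: [1.919, 2.488, -0.0]
contact_force: [-0.6, -0.1, -0.5]
finger_gap: 0.02
gripper_force: 78.4
```

Emit:
arm_command(
  increments=[
    [[0,0,0,-0.005,0,0,1],[0,0,0,0,0,0,1],[0,0,0,0,0,0,1]],
  ],
)

```text
time: 51.53
position: [0.4876, -0.4063, 0.0152]
eef_rot: [1.918, 2.488, 0.0]
contact_force: [-0.7, 0.1, -1.6]
finger_gap: 0.0205
gripper_force: 78.4
```

Emit:
arm_command(
  increments=[
    [[0,0,0,0,0,0.003,1],[0,0,0,0,0,0.003,1],[0,0,0,0,0,0,1],[0,0,0,0,0,0,1]],
  ],
)

```text
time: 51.87
position: [0.4875, -0.4061, 0.0132]
eef_rot: [-1.918, -2.488, 0.0]
contact_force: [-0.3, 0.9, -1.1]
finger_gap: 0.0201
gripper_force: 78.4
```

```bash
python3 - <<'E'
from scr import *
from plan import *
plan(.4872,-.4048,.0127,.257)
scr()
E
```

```text
now [ 0.4875 -0.4061  0.0132] al 0.257 tilt [-0.0002  0.0002] t 51.87 gap 0.020076403164827956
  turn units 0.0 | shift [0.0043 0.0002 0.0017] rows 1 x [0. 0. 0.] +last [0.004 0.    0.002]  end al 0.257
top handle (array([ 480.4, -371.8]), 52.5, 20.7, -1.279) ztop 0.0339
 cover (array([ 499.3, -389.5]), 10.1, 2.1, -0.558) 4
 black (array([ 486.9, -354.3]), 107.8, 102.6, -1.343) 1860
 scraper outline (array([ 480. , -370.5]), 47.5, 15.3, -1.28)
side handle (array([ 482.7, -398.5]), 78.3, 76.4, -0.576) ztop 0.0343
 cover (array([ 509.9, -490.2]), 75.1, 70.1, 0.255) 1289
 black (array([ 449.7, -414. ]), 217.0, 117.8, 1.369) 8266
 scraper outline (array([ 475.7, -409.5]), 109.1, 64.1, -1.093)
 dock outline (array([ 485.6, -431.1]), 204.1, 112.3, -1.225)
```

Emit:
arm_command(
  increments=[
    [[0,0,0,0,0,0,0.3],[0,0,0,0,0,0,0.2],[0,0,0,0,0,0,-0.1],[0,0,0,0,0,0,-0.3],[0,0,0,0,0,0,-0.3],[0,0,0,0,0,0,-0.3],[0,0,0,0,0,-0.03,-0.3],[0,0,0,0,0,-0.06,-0.3],[0,0,0,0,0,-0.08,-0.3],[0,0,0,0,0,-0.08,-0.3],[0,0,0,0.08,-0.06,-0.08,-0.3],[0,0,0,0.08,-0.06,-0.08,-0.3],[0,0,0,0.08,-0.06,-0.08,-0.3],[0,0,0,0.08,-0.03,-0.08,-0.3],[0,0,0,0.08,0,0,-0.3],[0,0,0,0.08,0,0,-0.3],[0,0,0,0.08,0,0,-0.3],[0,0,0,0,0,0,-0.3],[0,0,0,0,0,0,-0.3]],
  ],
)

```text
time: 53.75
position: [0.3839, -0.2591, 0.1853]
eef_rot: [1.916, 2.488, -0.0]
contact_force: [0.7, -0.8, 0.6]
finger_gap: 0.0556
gripper_force: 0.0
```

```bash
python3 - <<'E'
from scr import *
import ins
scr(); ins.inserts()
th=-1.314; e=np.array([np.cos(th),np.sin(th)]); l=np.array([-e[1],e[0]])
for n in("side","top"):
    im,d=imaging.grab_frame(n); cv2.imwrite(f"pics/{n}9.png",im); W=cloud(n,d); ok=np.isfinite(W[...,0])
    X=W[...,:2]-np.array([.4671,-.3215]); A=X@e; L=X@l; Z=W[...,2]; red=hsvmask(im,(0,150,60),(4,255,255))
    cov=ok&(A>.11)&(A<.24)&(abs(L)<.05)&(Z>.018)&~red; print(n,"cover A",np.percentile(A[cov],[.5,99.5]).round(4),"L",np.percentile(L[cov],[1,99]).round(4))
    k=red&ok&(abs(L)<.06)&(Z>.024); print(" handle A",np.percentile(A[k],[.5,99.5]).round(4),"L",np.percentile(L[k],[1,99]).round(4))
    c,s=np.cos(-.034),np.sin(-.034); V=-s*W[...,0]+c*W[...,1]
    m=hsvmask(im,(25,120,60),(32,255,255))&(W[...,0]>.55)&(W[...,0]<.7)&(W[...,1]>-.1)&(W[...,1]<.3)&(Z>.04); print(" yellow v",np.median(V[m]).round(4))
a=cv2.imread("pics/side9.png")[90:390,180:500]; cv2.imwrite("pics/c10.png",cv2.resize(a,(640,600),interpolation=cv2.INTER_CUBIC))
E
```

```text
top handle (array([ 438.2, -235.5]), 20.8, 2.1, -1.185) ztop 0.5492
 cover (array([ 512.2, -486.6]), 71.8, 71.6, -1.322) 536
 black (array([ 492.9, -390.5]), 135.1, 57.8, -1.265) 389
 scraper outline (array([ 499.5, -398.1]), 110.9, 7.5, -1.241)
 dock outline (array([ 493.7, -375.5]), 301.1, 69.3, -1.399)
side handle (array([ 483.5, -397.4]), 93.0, 21.6, -1.319) ztop 0.0338
 cover (array([ 509.4, -490.3]), 75.5, 70.2, 0.256) 1289
 black (array([ 491.5, -425.9]), 201.2, 71.8, -1.326) 1063
 scraper outline (array([ 486.2, -402.2]), 103.7, 43.7, -1.317)
 dock outline (array([ 494.2, -426.1]), 202.9, 77.0, -1.325)
top [307. 148.] tang [ 0.6239 -0.0031] ztop 0.0899 (22.0, 17.0) foot (array([621.9, -14.6]), 81.0, 59.9, -0.026)
top [327. 148.] tang [ 0.6221 -0.0572] ztop 0.0897 (22.1, 19.5) foot (array([619.4, -45.9]), 78.2, 59.9, -0.03)
top [350. 150.] tang [ 0.6131 -0.1219] ztop 0.0895 (19.0, 17.1) foot (array([ 612.5, -128.9]), 65.9, 55.5, -0.119)
top bar (array([507.2, 403.6]), 150.7, 24.9, 1.49) [0.0044 0.0261 0.0313]
top carrier (array([619.7, -53.4]), 200.6, 81.8, 1.537)
side [347. 171.] tang [ 0.5238 -0.1432] ztop 0.0902 (356.9, 23.1) foot None
side [358. 182.] tang [ 0.6187 -0.0609] ztop 0.0899 (22.2, 20.2) foot (array([621.3, -50.7]), 68.3, 64.2, 0.043)
side [369. 197.] tang [ 0.6104 -0.1253] ztop 0.0898 (21.5, 19.1) foot (array([ 611.6, -125. ]), 65.3, 41.0, -0.116)
side bar (array([503.2, 398.9]), 151.1, 25.6, 1.483) [0.0131 0.0286 0.0317]
side carrier (array([ 615.4, -114.2]), 94.1, 83.9, 1.517)
side cover A [0.1242 0.2089] L [-0.0375  0.0342]
 handle A [-0.686   0.1239] L [-0.0595  0.0071]
 yellow v 0.0613
top cover A [0.1367 0.2064] L [-0.0336  0.0364]
 handle A [-0.6987  0.0593] L [-0.0598  0.0107]
 yellow v 0.0659
```

View pics/c10.png

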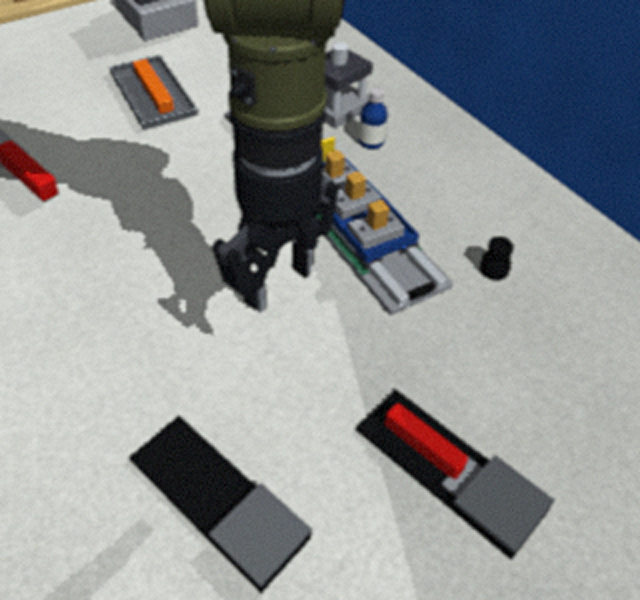

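The scraper sits in the dock: handle at crop (428,440), blade under the cover at (470,480). The front insert at (377,225) was knocked aside in the carrier, so I'll check that it is flat.

```bash
python3 - <<'E'
from meas import *
import time
c,s=np.cos(-.034),np.sin(-.034)
for n in("side","top"):
    im,d=imaging.grab_frame(n); W=cloud(n,d); Z=W[...,2]; ok=np.isfinite(Z)
    for x,y in((.6118,-.1235),(.6205,-.059)):
        k=ok&(np.hypot(W[...,0]-x,W[...,1]-y)<.035)&(Z>.045)&(Z<.066)
        P=W[k]
        for _ in range(3):
            A=np.c_[P[:,0]-x,P[:,1]-y,np.ones(len(P))]; q=np.linalg.lstsq(A,P[:,2],rcond=None)[0]; r=P[:,2]-A@q; P=P[abs(r)<max(.003,2*r.std())]
        print(n,len(P),"slope",q[:2].round(3),"z",q[2].round(4),rect(P))
    print(arm.observe()["time"])
E
```

```text
side 191 slope [0.013 0.061] z 0.055 (array([ 611.2, -125.6]), 64.5, 39.5, -0.114)
side 153 slope [0.006 0.009] z 0.055 (array([619.7, -53.4]), 62.0, 57.5, -0.061)
54.3
top 218 slope [0.016 0.031] z 0.0522 (array([ 613.5, -126.9]), 61.4, 51.4, -0.038)
top 209 slope [ 0.025 -0.003] z 0.0525 (array([622.5, -57.4]), 63.9, 37.1, -0.029)
54.35
```

```bash
python3 - <<'E'
from meas import *
for n in("side","top"):
    D=[]
    for i in range(6): im,d=imaging.grab_frame(n); D.append(d)
    d=np.median(D,0); W=cloud(n,d); Z=W[...,2]; ok=np.isfinite(Z)
    H=cv2.cvtColor(im,cv2.COLOR_BGR2HSV); grey=(H[...,1]<60)
    for x,y in((.6118,-.1250),(.6205,-.059)) if n=="side" else ((.6135,-.1220),(.6225,-.0572)):
        dx,dy=W[...,0]-x,W[...,1]-y; yw=-.115 if y<-.1 else -.03; a=np.cos(yw)*dx+np.sin(yw)*dy; b=-np.sin(yw)*dx+np.cos(yw)*dy
        k=ok&grey&(abs(a)<.030)&(abs(b)<.017)&(abs(Z-.0545)<.009)
        A=np.c_[a[k],b[k],np.ones(k.sum())]; q=np.linalg.lstsq(A,Z[k],rcond=None)[0]
        w=abs(Z[k]-A@q)<.003; q=np.linalg.lstsq(A[w],Z[k][w],rcond=None)[0]
        print(n,k.sum(),w.sum(),"slopes a,b",q[:2].round(3),"z",q[2].round(4),"ends a",[np.median(Z[k&(a*t>.016)]).round(4) for t in(-1,1)],"ends b",[np.median(Z[k&(b*t>.008)]).round(4) for t in(-1,1)])
E
```

```text
side 133 132 slopes a,b [0.004 0.01 ] z 0.0552 ends a [np.float64(0.055), np.float64(0.0552)] ends b [np.float64(0.0552), np.float64(0.0552)]
side 97 96 slopes a,b [ 0.003 -0.   ] z 0.0553 ends a [np.float64(0.0553), np.float64(0.0553)] ends b [np.float64(0.0553), np.float64(0.055)]
top 169 168 slopes a,b [ 0.001 -0.002] z 0.0528 ends a [np.float64(0.0527), np.float64(0.0528)] ends b [np.float64(0.0527), np.float64(0.0526)]
top 176 173 slopes a,b [-0.003 -0.008] z 0.0526 ends a [np.float64(0.0526), np.float64(0.0528)] ends b [np.float64(0.0528), np.float64(0.0525)]
```

The knocked insert is flat and inside the limits, and the carrier has not moved. Handing in.

```bash
python3 -c "
from cell import job
print(job.job_done())"
```

```text
the job is handed in; nothing more can be done
None
```

The job is handed in, with no verdict returned: the bar lies flat in the tray, all three inserts stand upright on the carrier, which by camera and push force is in the station detent (about 0.210), and the scraper is home in the right-hand dock; one insert was knocked about 1 cm late on but measured flat and within limits.

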